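# Load the bonding press and let its head down

## Robot

A 7-joint arm with a two-finger parallel gripper is mounted at the origin on the work surface. World frame = base frame: x ahead of the robot, y to its left, z up, the work surface at z = 0. Lengths are in m, angles in rad, forces in N, time in s.
With the tool pointing down it reaches from about 0.35 to 0.9 m from the base axis. Payload 8.1 kg.
Tool frame: the origin (TCP) lies midway between the tips of the shut fingers; the grasp point (between the pads) lies 19 mm behind it (arm.hold_point_z is the z of the grasp point in the tool frame, in m); z points along the fingers, y is the line along which they close (so a half turn about z gives the same grasp; the last joint's range is limited). The gripper opens to 92 mm and grips with 3 to 60 N. Pads are 19 mm wide; open, the fingers measure 130 mm over their backs; the gripper's body (75 mm by 190 mm) begins 47 mm behind the grasp point.
Start: joints at [1.122, 0.434, 0.025, 1.573, -0.012, 1.134, -0.075], TCP at [0.212, -0.588, 0.227] pointing down, gripper open.
Joint ranges: [-2.62, 2.62], [-0.44, 2.09], [-1.27, 1.32], [0.08, 2.57], [-1.32, 4.46], [0.12, 2], [-2.74, 2.74]. Speed limits (rad/s): [2.22, 2.22, 3.01, 3.01, 3.14, 3.14, 3.14].

## Interface

Orientations are given as a rotation vector (axis times angle).
In Python, from cell import arm, get_image, camera_params, job gives the robot as it stands.
- The arm moves only by the tool send_rows, never from a script. Its argument "deltas" is a list of rows, each a list of 3 entries, a list of its own where there are three numbers: the shift along the world's x, y, z in m, then the turn, a rotation vector about the world's x, y, z in rad, then the finger opening in m, from 0 to 0.0918. In form: [[[tx, ty, tz], [ax, ay, az], gripper], ...]. A call has exactly 10 rows; each row shifts and turns the commanded pose from where the row before left it; what a row does not reach is not made up. A row lasts 1/10 s, in which the tool goes at most 50 mm and 8.59 degrees, less where a joint would pass 70% of its speed; a pose out of reach is approached as far as the arm can. A call with a gripper value outside its range is refused whole. The fingers move at their own pace and stop on an object; "force" is the grip in N (left out, the last holds). Time passes only in rows, so rows that do not move let the fingers close, or fill a call up. It gives the time, the measured TCP pose, the force and the opening at its end, in the units of the state.
- arm.observe(): the state, without advancing time (a new reading comes with each control period).
- get_image(name): name is "side" or "top" or "wrist"; returns the picture (420x560x3 uint8, red, green, blue); there is no depth.
- camera_params(name): a dict with "fov_y" (degrees; the focal length in pixels is half the picture's height over the tangent of half this angle, whatever the lens; pixels are square), "cx", "cy" (the principal point, pixels), "distortion" ([k1, k2, p1, p2, k3] as OpenCV has them; the pictures are not rectified), "rvec" (rotation vector, rad) and "tvec" (3), from world to camera coordinates, as OpenCV has them. Camera axes: x right, y down, z forward; pixel columns grow to the right and rows downward; lengths in m; the calibration is good to about 2 mm. A picture is of the moment at which its call begins: read the wrist's pose just before it. camera_params takes no time and is no camera call; for the wrist camera it gives the pose at the moment of the call.
- job.sign_off(): hands the job in, once; it reports no verdict.
The state is a dict: "clock": time; "joints": joint angles; "dq": joint speeds; "joint_efforts": joint torques, N m; "position": TCP position; "ee_rot": TCP orientation; "force": force on the tool from outside, world axes, zero at the start; "ft_torque": the same for the moment, N m; "width": opening from 0.0 (shut) to 1.0 (fully open).
Only numpy, scipy, OpenCV 4.12 (cv2) and the standard library are available. Lean on these libraries where they do the work, as an engineer would, in place of code of your own. Each camera call takes 0.05 s, during which the arm holds its last target. There are 200 camera calls.

## Task

Load the bonding press: draw the lowest green plate sideways out of the stack magazine, slide it onto the press bed under the raised head, flat and square between the side guides and right back against the stop, and let go of it. Then crack the red release valve open just a fraction of a turn, so that the head sinks slowly onto the plate, taking three seconds or longer, and shut the valve again once the head rests on the plate. Leave the other plates in the magazine and don't disturb anything else on the bench.

Things in the scene. Friction and masses are not known exactly. Their poses are not given: they have to be found in the camera images.
- press: bonding press, fixed to the bench; origin on the bench under the middle of its bed, x from the open front to the back, y to its left, z up. Bed: grey block, flat top 60 mm above the bench, x -65 to +50 mm, 92 mm wide. Blue base plate 16 mm high, x -95 to +135, y -90 to +90 mm. Two posts behind the bed (x +72, y +-62 mm) with a tie bar 160 mm wide, up to 302 mm high
- press_nest (a point): where the plate's origin belongs: on the bed's top at x -40, y 0 of the press, same axes. On the bed, all 6 mm high: back stop with its face 85 mm behind this point; two straight side guides 64 mm apart, from 11 to 86 mm behind this point, with flared mouths (about 76 mm apart) that begin 6 mm in front of it. A plate home at the stop sticks 60 mm out over the bed's front edge
- pump (a point): top centre of the blue hand-pump block at the left of the press (same axes as the press): block 150 mm along x, 72 mm along y, 58 mm high. The red release valve stands on it, 45 mm in front of this point; behind, from 35 to 145 mm, stands the pump lever, up to 120 mm above the bench
- press_head (a joint): height (m) of the press head's rubber face over the bare bed: 0.008 = resting on a plate, 0.112 = top. Steel block on a platen, x -50 to +50 mm of the press, 84 mm wide, 95 mm high with the yellow beam on top, which runs back to the posts and the lift ram. Starts 75 to 105 mm up, held by oil, and sinks by its own weight when the release valve is opened
- press_valve (a joint): release valve angle (rad): 0 = shut (stop), grows anticlockwise seen from above to 1.6 = wide open (stop). Friction about 0.1 N m, it stays where left. Up to 0.2 rad the head stays up; it begins to sink somewhere between 0.3 and 0.7 rad (it differs each time), then every 0.1 rad more adds some 10 to 20 mm/s, to 70 to 150 mm/s wide open. Turned back, the head slows and stops at once
- valve_grip (a point): middle of the valve's red T-bar handle, 92 mm above the bench, on the valve's upright axis. Its x axis runs along the bar and turns with it (at angle 0 it is the press's x), z up. Bar 52 mm long, 12 mm thick, 22 mm high (81 to 103 mm above the bench), 23 mm free under it down to the pump block. One end has a white mark
- magazine: stack magazine, fixed to the bench; origin on the bench under the middle of the stack, x from the outlet (front) to the back, z up. Floor 60 mm above the bench, from x -88 to +93 mm; side walls 69 mm over the outsides, up to 106 mm above the bench; back wall 135 mm high
- outlet (a point): front edge of the magazine's floor, in the middle (same axes as the magazine), 60 mm above the bench. Just in front of it two yellow gate lips (3 mm thick) hold back all plates but the lowest: they leave 12 mm free over the floor. In front of it nothing supports the plate down to the bench
- plate_1: the lowest green plate of the stack, the one to be pressed: 170 x 56 x 8 mm, 80 g. Origin: centre of its underside; x along its length towards the back of the magazine, z up. At the start it pokes 50 to 63 mm out of the magazine's outlet
- plate_2: plate 2 of the stack counted from below, the same in size and axes; stays in the magazine (the stack above drops 8 mm when the lowest plate is out)
- plate_3: plate 3 of the stack counted from below, the same in size and axes; stays in the magazine (the stack above drops 8 mm when the lowest plate is out)
- plate_4: plate 4 of the stack counted from below, the same in size and axes; stays in the magazine (the stack above drops 8 mm when the lowest plate is out)
- plate_5: plate 5 of the stack counted from below, the same in size and axes; stays in the magazine (the stack above drops 8 mm when the lowest plate is out)
- glue_bottle: white squeeze bottle with an orange band and a red pointed nozzle, 52 mm across, 167 mm tall, upright on the bench near the middle; origin: centre of its underside. Bystander
- screwdriver: hand screwdriver with orange handle lying on the bench, 150 mm long, 26 mm high; origin: its middle, at bench level, x along it to the tip. Bystander
- tape_roll: flat blue roll of tape, 90 mm across, 24 mm high, lying on the bench; origin: centre of its underside. Bystander
- wrench: steel spanner lying on the bench, 150 mm long, 8 mm high; origin: its middle, at bench level. Bystander
- buckle_bin: small yellow open-fronted bin with black buckles, 130 x 100 x 70 mm high, at the left of the bench; origin: centre of its underside. Bystander
- spray_can: white can with a green label, 58 mm across, 170 mm tall, upright at the right of the bench; origin: centre of its underside. Bystander
Things that resemble listed ones, but are neither listed nor needed, are in the scene too. Leave any black or purple look-alike of the plate_5 alone.

How it is judged:
On the way, in this order (a step that is already met when the one before it is completed fails the run):
1. the lowest plate is drawn clear of the magazine, the others stay in it (x of plate_1 in the frame of magazine below -0.18 m and x of plate_2 in the frame of magazine between -0.02 and 0.02 m and z of plate_2 in the frame of magazine below 0.066 m and x of plate_3 in the frame of magazine between -0.02 and 0.02 m and z of plate_3 in the frame of magazine below 0.074 m and x of plate_4 in the frame of magazine between -0.02 and 0.02 m and z of plate_4 in the frame of magazine below 0.082 m and x of plate_5 in the frame of magazine between -0.02 and 0.02 m and z of plate_5 in the frame of magazine below 0.09 m), for 0.1 s.
2. the plate lies home on the press bed, let go, under the still raised head (x of plate_1 in the frame of press between -0.045 and -0.036 m and y of plate_1 in the frame of press between -0.007 and 0.007 m and z of plate_1 in the frame of press between 0.057 and 0.063 m and angle between the x axis of plate_1 and the x axis of press, either way round below 0.09 rad and angle between plate_1's own z axis and vertical below 0.05 rad and value of joint press_head above 0.06 m and contact force between the fingers and plate_1 below 0.2 N and linear speed of plate_1 below 0.02 m/s), for 0.2 s.
3. the head has sunk onto the plate (x of plate_1 in the frame of press between -0.045 and -0.036 m and y of plate_1 in the frame of press between -0.007 and 0.007 m and z of plate_1 in the frame of press between 0.057 and 0.063 m and angle between the x axis of plate_1 and the x axis of press, either way round below 0.09 rad and angle between plate_1's own z axis and vertical below 0.05 rad and value of joint press_head below 0.0105 m), for 0.2 s.
At the end, for the whole second after the job is handed in: Plate 1 flat on the press bed, within 4 mm of the stop, centred within 7 mm, square within 5 degrees, released; head resting on it (face 5 to 10.5 mm over the bed); valve shut (below 0.1 rad); the other four plates still stacked in the magazine; all at rest (all of step 3 and value of joint press_head above 0.005 m and value of joint press_valve below 0.1 rad and linear speed of plate_1 below 0.01 m/s and x of plate_2 in the frame of magazine between -0.02 and 0.02 m and z of plate_2 in the frame of magazine below 0.066 m and x of plate_3 in the frame of magazine between -0.02 and 0.02 m and z of plate_3 in the frame of magazine below 0.074 m and x of plate_4 in the frame of magazine between -0.02 and 0.02 m and z of plate_4 in the frame of magazine below 0.082 m and x of plate_5 in the frame of magazine between -0.02 and 0.02 m and z of plate_5 in the frame of magazine below 0.09 m); the robot touches nothing.
It fails at once if the press head drops faster than 60 mm/s (velocity of joint press_head below -0.06 m/s).
It fails at once if a bystander is moved by more than 25 mm (distance of any of glue_bottle, screwdriver, tape_roll, wrench, buckle_bin, spray_can from where it was at the start of the episode above 0.025 m).
It fails at once if another plate leaves the magazine (x of any of plate_2, plate_3, plate_4, plate_5 in the frame of magazine below -0.05 m).
It also fails if it takes over 72 s, if anything falls off the work surface, if the arm or the gripper's body presses on something with over 40 N, if the wrist force passes 120 N, or if a joint passes its speed limit or range.

## Working session

There is one attempt and no reset: what is moved stays moved. The work goes in short steps, Python scripts to look and compute and a tool call to move; the robot and the scene stay as the last step left them, time stands still between calls to the robot, and variables do not carry over. Pictures are saved under pics/ and viewed, on a budget of 10 in all, crops included, one or two more only if the job needs it, and the job is handed in when it is done.

Besides the shell and the picture viewer there is one more tool, called after "Request:" as name(argument=value, ...), one argument or row to a line, values as JSON. send_rows: Moves the arm, as the interface text tells. Its arguments: {"type":"object","properties":{"deltas":{"type":"array","items":{"type":"array"}},"force":{"type":"number"}},"required":["deltas"]}

```bash
mkdir -p pics; ls; cat > h.py <<'E'
import numpy as np, cv2
from cell import arm, get_image, camera_params, job
def cam(n):
    p=camera_params(n); f=210/np.tan(np.radians(p["fov_y"])/2)
    K=np.array([[f,0,p["cx"]],[0,f,p["cy"]],[0,0,1.]])
    return K,np.array(p["distortion"],float),np.array(p["rvec"],float),np.array(p["tvec"],float)
def ray(c,uv):
    K,d,r,t=c; R=cv2.Rodrigues(r)[0]
    n=cv2.undistortPoints(np.array(uv,float).reshape(-1,1,2),K,d).reshape(-1,2)
    D=np.c_[n,np.ones(len(n))]@R
    return -R.T@t, D
def onplane(c,uv,z):
    o,D=ray(c,uv); return o+D*((z-o[2])/D[:,2])[:,None]
def proj(c,P): return cv2.projectPoints(np.array(P,float).reshape(-1,1,3),c[2],c[3],c[0],c[1])[0].reshape(-1,2)
def save(n,img): cv2.imwrite(f"pics/{n}.png",img[...,::-1])
E
python3 - <<'E'
from h import *
s=arm.observe(); print(s, arm.hold_point_z)
for n in("top","side"):
    im=get_image(n); np.save(f"pics/{n}0.npy",im); save(n+"0",im); c=cam(n); print(n,ray(c,[[280,210]]))
E
```

```text
pics
{'clock': 0.0, 'joints': array([ 1.1223881 ,  0.43523187,  0.02495842,  1.57411434, -0.01159454,
        1.13402673, -0.07510423]), 'dq': array([ 2.44274253e-03, -5.97827745e-04, -8.70969467e-04, -2.07129167e-04,
       -6.17165472e-04, -1.25917781e-03, -3.09535791e-05]), 'joint_efforts': array([-1.56214643e-03, -6.67858100e+01,  9.84349810e-01, -3.14469087e+01,
       -6.04452915e-02,  4.28520993e-02,  1.33246135e-04]), 'position': array([ 0.2116179 , -0.58751681,  0.22593264]), 'ee_rot': array([-3.09320928e+00, -5.40129293e-01,  6.66806728e-04]), 'force': array([ 0.25387979,  0.10488149, -0.60147065]), 'ft_torque': array([ 0.04868007, -0.01531316,  0.0115597 ]), 'width': 0.996318158353373} -0.0188
top (array([0.31589715, 0.03301089, 1.2441967 ]), array([[ 0.1135512 , -0.01160836, -0.9934723 ]]))
side (array([-0.14727124,  0.63774139,  0.84935175]), array([[ 0.50183831, -0.54903333, -0.66847574]]))
```

View pics/top0.png

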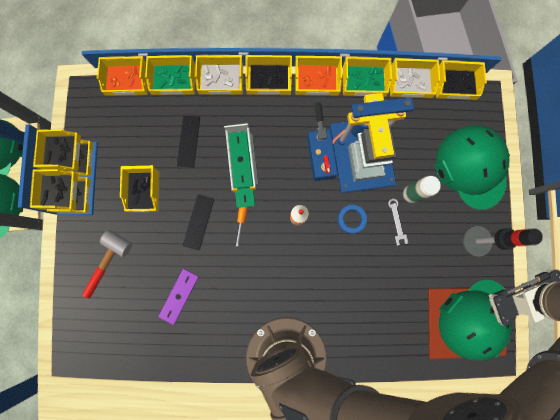

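View pics/side0.png

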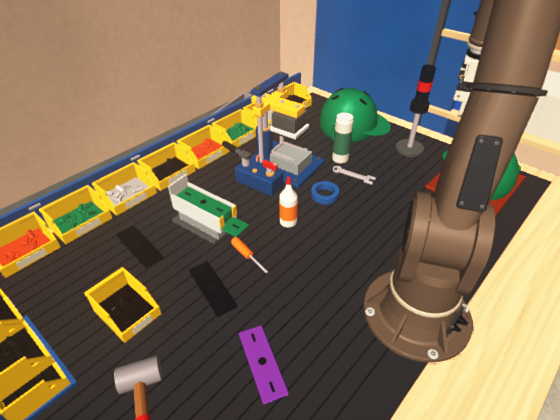

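The top view shows the magazine near (240,158), with plate_1 poking out at (246,198). The press is near (365,160), the pump and red valve near (322,160), the screwdriver at (241,222), the bottle at (300,214) and the tape at (352,218). The plate look-alikes are black at (188,140) and (198,222), and purple at (178,296). Only the green stack in the magazine fits plate_1. Next I'll enlarge that crop.

```bash
python3 - <<'E'
from h import *
im=np.load("pics/top0.npy")
save("crop1",cv2.resize(im[88:218,222:422],None,fx=4,fy=4,interpolation=cv2.INTER_CUBIC))
hsv=cv2.cvtColor(im,cv2.COLOR_RGB2HSV); c=cam("top")
g=cv2.inRange(hsv,(60,100,40),(85,255,255)); g[:120]=0;g[215:]=0;g[:,:222]=0;g[:,262:]=0
n,l,st,ce=cv2.connectedComponentsWithStats(g)
for i in range(1,n):
    if st[i,4]>30:
        m=(l==i).astype(np.uint8); cn=max(cv2.findContours(m,0,2)[0],key=cv2.contourArea)
        b=cv2.boxPoints(cv2.minAreaRect(cn)); print(st[i],b.round(1).tolist()); print(onplane(c,b,.068 if ce[i][1]>187 else .1).round(4).tolist())
r=cv2.inRange(hsv,(0,150,90),(6,255,255))|cv2.inRange(hsv,(174,150,90),(180,255,255)); r[:,:305]=0;r[:,345:]=0;r[:140]=0;r[200:]=0
ys,xs=np.nonzero(r); print(len(xs),xs.mean(),ys.mean(),xs.min(),xs.max(),ys.min(),ys.max())
E
```

```text
[ 228  131   27   77 1357] [[227.60000610351562, 132.6999969482422], [246.60000610351562, 130.60000610351562], [255.0, 205.6999969482422], [236.0, 207.8000030517578]]
[[0.6793, 0.1777, 0.1], [0.6861, 0.1208, 0.1], [0.459, 0.0929, 0.1], [0.4525, 0.1483, 0.1]]
62 326.19354838709677 163.3709677419355 324 329 156 172
```

View pics/crop1.png

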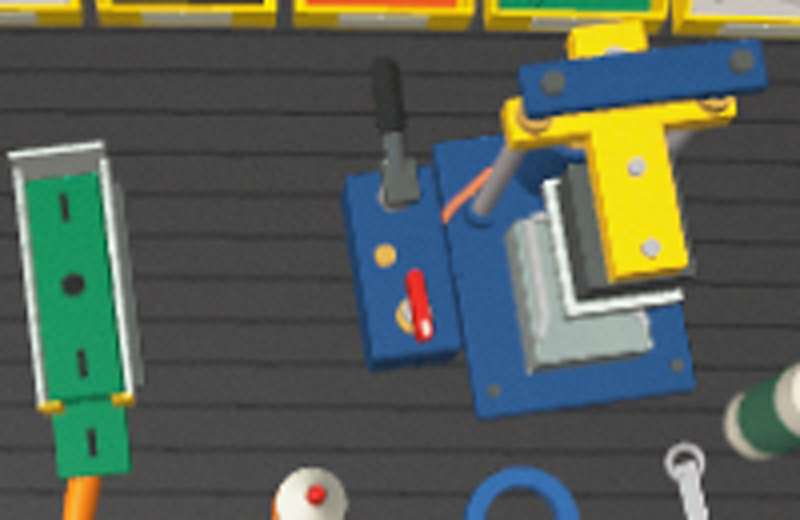

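```bash
python3 - <<'E'
from h import *
c=cam("top")
def f(name,pts,z):
    P=onplane(c,(np.array(pts)-1.5)/4+[222,88],z); print(name,P[:,:2].round(4).tolist()); return P
p=f("plate1 front",[[57,476],[130,470]],.068)
s=f("stack top bl,br,fl,fr",[[25,180],[97,170],[50,402],[120,398]],.1)
f("mag wall back l,r",[[10,153],[103,143]],.135)
f("walls front l r",[[40,405],[132,398]],.106)
f("sidewalls inner edges",[[20,178],[44,400],[104,170],[127,398]],.106)
b=f("base fl fr bl",[[478,418],[693,388],[434,145]],.016)
d=b[0]-b[2];print("yaw base",np.degrees(np.arctan2(-(d)[1],-d[0])),np.linalg.norm(d),np.degrees(np.arctan2(b[0,0]-b[1,0],-(b[0,1]-b[1,1]))),np.linalg.norm(b[0]-b[1]))
f("pump fl fr bl br",[[370,358],[457,345],[345,178],[430,168]],.058)
f("bed top fl fr",[[528,370],[651,347]],.06)
f("valve back,front",[[414,270],[427,338]],.103)
f("tie bar fl fr bl br",[[528,118],[768,88],[520,66],[762,40]],.302)
E
```

```text
plate1 front [[0.4598, 0.1519], [0.4647, 0.0971]]
stack top bl,br,fl,fr [[0.6796, 0.177], [0.6876, 0.1231], [0.5107, 0.1548], [0.5139, 0.1034]]
mag wall back l,r [[0.6889, 0.1841], [0.6967, 0.1163]]
walls front l r [[0.5074, 0.1614], [0.513, 0.0942]]
sidewalls inner edges [[0.6792, 0.18], [0.5111, 0.1586], [0.6856, 0.1174], [0.5129, 0.0979]]
base fl fr bl [[0.5143, -0.1748], [0.5401, -0.3492], [0.7385, -0.1429]]
yaw base 8.093307139804713 0.22647235800532967 -171.59679722228987 0.1762605265642483
pump fl fr bl br [[0.5535, -0.0851], [0.5643, -0.1524], [0.6963, -0.0668], [0.7053, -0.1335]]
bed top fl fr [[0.5448, -0.2067], [0.5639, -0.3034]]
valve back,front [[0.6115, -0.114], [0.5599, -0.1231]]
tie bar fl fr bl br [[0.6587, -0.1615], [0.6824, -0.3169], [0.693, -0.1574], [0.7146, -0.3148]]
```

```bash
python3 - <<'E'
from h import *
c=cam("top")
print("bottle tip",onplane(c,[[300,211]],.167),"tape",onplane(c,[[352,219]],.024),"can top",onplane(c,[[429,186]],.17))
cs=cam("side")
print("can top side",onplane(cs,[[344,117]],.17),"bottle tip side",onplane(cs,[[289,181]],.167))
E
```

```text
bottle tip [[ 0.43653617 -0.03464311  0.167     ]] tape [[ 0.42821043 -0.20654986  0.024     ]] can top [[ 0.5091105  -0.40010318  0.17      ]]
can top side [[ 0.51331198 -0.40261375  0.17      ]] bottle tip side [[ 0.42552665 -0.02601175  0.167     ]]
```

Request:
send_rows(
  deltas=[
    [[0.0114,0.0354,0.001],[0,0,-0.0116],0.09],
    [[0.0114,0.0354,0.001],[0,0,-0.0116],0.09],
    [[0.0114,0.0354,0.001],[0,0,-0.0116],0.09],
    [[0.0114,0.0354,0.001],[0,0,-0.0116],0.09],
    [[0.0114,0.0354,0.001],[0,0,-0.0116],0.09],
    [[0.0114,0.0354,0.001],[0,0,-0.0116],0.09],
    [[0.0114,0.0354,0.001],[0,0,-0.0116],0.09],
    [[0.0114,0.0354,0.001],[0,0,-0.0116],0.09],
    [[0.0114,0.0354,0.001],[0,0,-0.0116],0.09],
    [[0.0114,0.0354,0.001],[0,0,-0.0116],0.09],
  ],
)

```text
clock: 1.1
position: [0.3258, -0.2325, 0.2367]
ee_rot: [3.121, 0.359, -0.0]
force: [0.6, 0.6, -0.0]
width: 0.984
```

Request:
send_rows(
  deltas=[
    [[0.0114,0.0354,0.001],[0,0,-0.0116],0.09],
    [[0.0114,0.0354,0.001],[0,0,-0.0116],0.09],
    [[0.0114,0.0354,0.001],[0,0,-0.0116],0.09],
    [[0.0114,0.0354,0.001],[0,0,-0.0116],0.09],
    [[0.0114,0.0354,0.001],[0,0,-0.0116],0.09],
    [[0.0114,0.0354,0.001],[0,0,-0.0116],0.09],
    [[0.0114,0.0354,0.001],[0,0,-0.0116],0.09],
    [[0.0114,0.0354,0.001],[0,0,-0.0116],0.09],
    [[0.0114,0.0354,0.001],[0,0,-0.0116],0.09],
    [[0.0114,0.0354,0.001],[0,0,-0.0116],0.09],
  ],
)

```text
clock: 2.1
position: [0.4399, 0.1213, 0.2466]
ee_rot: [3.136, 0.177, -0.0]
force: [0.4, -0.3, 0.6]
width: 0.983
```

```bash
python3 - <<'E'
from h import *
s=arm.observe(); c=cam("wrist"); im=get_image("wrist"); save("w1",im); np.save("pics/w1.npy",im)
print(s["clock"],s["position"],s["ee_rot"],s["joints"].round(2),s["width"]); print(ray(c,[[280,210]]))
E
```

```text
2.1 [0.43986676 0.12128565 0.24662718] [ 3.13631958e+00  1.77330620e-01 -4.57020518e-04] [ 0.1   0.19 -0.56  1.9   0.11  1.08 -1.96] 0.9826876766659064
(array([0.50726639, 0.12880653, 0.40410033]), array([[-0.2500227 , -0.01471877, -0.96822522]]))
```

View pics/w1.png

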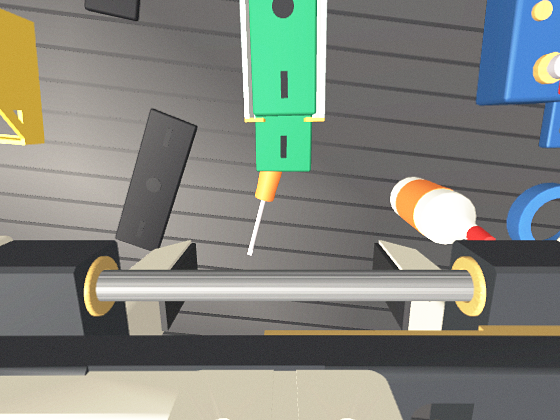

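The wrist view shows plate_1's front edge from (257,171) to (311,170) and the yellow lips at row 119. The camera sticks out on tool +x and would go under the press head, so I'll measure here and then flip the tool half a turn.

```bash
python3 - <<'E'
from h import *
im=np.load("pics/w1.npy"); c=cam("wrist"); hsv=cv2.cvtColor(im,cv2.COLOR_RGB2HSV)
g=cv2.inRange(hsv,(60,100,40),(90,255,255)); g[:, :230]=0; g[:,340:]=0; g[180:]=0
for r in (20,60,100,124,130,150,165):
    x=np.nonzero(g[r])[0]; print(r,x.min(),x.max(),onplane(c,[[x.min(),r],[x.max()+1,r]],.068 if r>120 else .1)[:,:2].round(4).tolist())
for x in (262,275,300,307):
    y=np.nonzero(g[:,x])[0]; print(x,y.max(),onplane(c,[[x,y.max()+1]],.068).round(4))
yl=cv2.inRange(hsv,(20,120,120),(32,255,255)); yl[:110]=0; yl[130:]=0; yl[:,:240]=0; yl[:,340:]=0
ys,xs=np.nonzero(yl); print(xs.min(),xs.max(),ys.min(),ys.max(),onplane(c,[[xs.min(),ys.max()],[xs.max(),ys.max()]],.08).round(4).tolist())
E
```

```text
20 250 316 [[0.588, 0.1744], [0.5945, 0.1195]]
60 251 315 [[0.5578, 0.1708], [0.5643, 0.116]]
100 253 315 [[0.5259, 0.1661], [0.5324, 0.1114]]
124 255 311 [[0.5057, 0.1653], [0.5123, 0.1097]]
130 255 311 [[0.5, 0.1647], [0.5066, 0.1089]]
150 256 310 [[0.4807, 0.1618], [0.4873, 0.1072]]
165 256 310 [[0.4658, 0.1604], [0.4724, 0.1051]]
262 170 [[0.4605 0.1537 0.068 ]]
275 170 [[0.4621 0.1406 0.068 ]]
300 171 [[0.4641 0.1152 0.068 ]]
307 171 [[0.4649 0.1082 0.068 ]]
244 324 117 121 [[0.5073, 0.1748, 0.08], [0.5162, 0.0997, 0.08]]
```

```bash
python3 - <<'E'
from h import *
for n in("top","side","wrist"):
    c=cam(n); print(n,c[1],c[0][0,0],c[0][:2,2])
s=arm.observe();cw=cam("wrist");ct=cam("top");cs=cam("side")
print(s["position"],proj(cw,[s["position"]]))
R=cv2.Rodrigues(s["ee_rot"])[0]; print("tool axes",R.round(3).tolist()); print(cv2.Rodrigues(cw[2])[0].round(3).tolist())
for P in ([.4632,.132,.068],[.4622,.1245,.068]): print(proj(ct,[P]),proj(cs,[P]),proj(cw,[P]))
im=get_image("side");save("side1",im);im0=np.load("pics/side0.npy")
hsv=cv2.cvtColor(im0,cv2.COLOR_RGB2HSV); g=cv2.inRange(hsv,(60,100,40),(90,255,255)); g[:190]=0; g[240:]=0; g[:,:170]=0;g[:,260:]=0
cn=max(cv2.findContours(g,0,2)[0],key=cv2.contourArea); h=cv2.approxPolyDP(cn,2,True).reshape(-1,2); print(h.tolist()); print(onplane(cs,h,.068).round(3).tolist())
for q in [[237,120],[300,211]]:
    print(proj(ct,onplane(ct,[q],.1)))
E
```

```text
top [-0.10681732  0.          0.          0.          0.        ] 394.19094179088466 [281.56252508 209.86483458]
side [0.03710529 0.         0.         0.         0.        ] 409.4899503968948 [277.46838285 205.88699322]
wrist [0.00681542 0.         0.         0.         0.        ] 331.8623074312986 [284.53533854 210.37813774]
[0.44118278 0.12772021 0.24723671] [[284.14388855 261.48987625]]
tool axes [[0.993, 0.117, 0.002], [0.117, -0.993, 0.004], [0.002, -0.004, -1.0]]
[[0.119, -0.993, -0.005], [-0.962, -0.116, 0.249], [-0.247, -0.025, -0.969]]
[[242.51708271 205.55143345]] [[239.66875676 231.20047361]] [[283.52761337 170.8962539 ]]
[[245.00597566 205.89446048]] [[241.93181683 229.91285038]] [[290.72603141 172.74609476]]
[[177, 195], [217, 216], [223, 214], [225, 226], [222, 229], [232, 235], [238, 235], [248, 225], [237, 218], [232, 218], [230, 207], [195, 190], [183, 190]]
[[0.714, 0.151, 0.068], [0.555, 0.133, 0.068], [0.548, 0.116, 0.068], [0.508, 0.145, 0.068], [0.505, 0.158, 0.068], [0.468, 0.156, 0.068], [0.456, 0.145, 0.068], [0.464, 0.1, 0.068], [0.507, 0.101, 0.068], [0.517, 0.11, 0.068], [0.556, 0.082, 0.068], [0.692, 0.1, 0.068], [0.719, 0.124, 0.068]]
[[237. 120.]]
[[300. 211.]]
```

The arm had overshot by about 6 mm when I re-read the camera pose. With that corrected, the wrist view agrees with the top view: front centre (0.462, 0.125), yaw about 6.3°. Now I'll flip the tool and move above the grip point.

Request:
send_rows(
  deltas=[
    [[0.002,0.0003,-0.002],[0,0,0.07],0.09],
    [[0.002,0.0003,-0.004],[0,0,0.14],0.09],
    [[0.002,0.0003,-0.004],[0,0,0.14],0.09],
    [[0.002,0.0003,-0.004],[0,0,0.14],0.09],
    [[0.002,0.0003,-0.004],[0,0,0.14],0.09],
    [[0.002,0.0003,-0.004],[0,0,0.14],0.09],
    [[0.002,0.0003,-0.004],[0,0,0.14],0.09],
    [[0.002,0.0003,-0.004],[0,0,0.14],0.09],
    [[0.002,0.0003,-0.004],[0,0,0.14],0.09],
    [[0.002,0.0003,-0.004],[0,0,0.14],0.09],
  ],
)

```text
clock: 3.2
position: [0.4596, 0.1222, 0.2083]
ee_rot: [2.352, 2.082, -0.001]
force: [0.3, -1.1, 0.5]
width: 0.98
```

Request:
send_rows(
  deltas=[
    [[0.002,0.0003,-0.004],[0,0,0.14],0.09],
    [[0.002,0.0003,-0.004],[0,0,0.14],0.09],
    [[0.002,0.0003,-0.004],[0,0,0.14],0.09],
    [[0.002,0.0003,-0.004],[0,0,0.14],0.09],
    [[0.002,0.0003,-0.004],[0,0,0.14],0.09],
    [[0.002,0.0003,-0.004],[0,0,0.14],0.09],
    [[0.002,0.0003,-0.004],[0,0,0.14],0.09],
    [[0.002,0.0003,-0.004],[0,0,0.14],0.09],
    [[0.002,0.0003,-0.004],[0,0,0.14],0.09],
    [[0.002,0.0003,-0.004],[0,0,0.14],0.09],
  ],
)

```text
clock: 4.2
position: [0.4796, 0.1251, 0.1682]
ee_rot: [-0.458, -3.108, 0.001]
force: [0.1, 0.1, -0.2]
width: 0.981
```

Request:
send_rows(
  deltas=[
    [[0.002,0.0003,-0.004],[0,0,0.14],0.09],
    [[0.002,0.0003,0],[0,0,0.14],0.09],
    [[0,0,0],[0,0,0.13],0.09],
    [[0,0,0],[0,0,0],0.09],
    [[0,0,0],[0,0,0],0.09],
    [[0,0,0],[0,0,0],0.09],
    [[0,0,0],[0,0,0],0.09],
    [[0,0,0],[0,0,0],0.09],
    [[0,0,0],[0,0,0],0.09],
    [[0,0,0],[0,0,0],0.09],
  ],
)

```text
clock: 5.2
position: [0.4838, 0.1266, 0.1648]
ee_rot: [-0.176, 3.137, -0.0]
force: [0.1, 0.5, 0.1]
width: 0.982
```

```bash
cat > st.py <<'E'
from h import *
def st():
    s=arm.observe(); R=cv2.Rodrigues(s["ee_rot"])[0]
    print("t",round(s["clock"],2),"pos",s["position"].round(4),"yaw_x",round(np.degrees(np.arctan2(R[1,0],R[0,0])),2),"z",R[:,2].round(3),"F",s["force"].round(1),"w",round(s["width"]*.0918,4),"q",s["joints"].round(2))
    return s
E
python3 -c "
from st import *
st()"
```

```text
t 5.2 pos [0.4838 0.1266 0.1648] yaw_x -173.59 z [ 0. -0. -1.] F [0.1 0.5 0.1] w 0.0902 q [ 0.46  0.56 -1.16  1.89  0.58  1.08  0.75]
```

Request:
send_rows(
  deltas=[
    [[0,0,-0.012],[0,0,0],0.09],
    [[0,0,-0.018],[0,0,0],0.09],
    [[0,0,-0.018],[0,0,0],0.09],
    [[0,0,-0.018],[0,0,0],0.09],
    [[0,0,-0.018],[0,0,0],0.09],
    [[0,0,-0.016],[0,0,0],0.09],
    [[0,0,-0.012],[0,0,0],0.09],
    [[0,0,-0.006],[0,0,0],0.09],
    [[0,0,0],[0,0,0],0.09],
    [[0,0,0],[0,0,0],0.09],
  ],
)

```text
clock: 6.2
position: [0.4841, 0.1268, 0.0471]
ee_rot: [-0.176, 3.136, 0.0]
force: [-0.1, 0.4, -0.8]
width: 0.977
```

Request:
send_rows(
  deltas=[
    [[0,0,0],[0,0,0],0.07],
    [[0,0,0],[0,0,0],0.06],
    [[0,0,0],[0,0,0],0.05],
    [[0,0,0],[0,0,0],0.05],
    [[0,0,0],[0,0,0],0.05],
    [[0,0,0],[0,0,0],0.05],
    [[0,0,0],[0,0,0],0.05],
    [[0,0,0],[0,0,0],0.05],
    [[0,0,0],[0,0,0],0.05],
    [[0,0,0],[0,0,0],0.05],
  ],
  force=20,
)

```text
clock: 7.2
position: [0.4838, 0.1267, 0.0468]
ee_rot: [-0.176, 3.137, 0.0]
force: [-1.2, 1.1, 4.3]
width: 0.609
```

```bash
python3 -c "
from st import *
st()"
```

```text
t 7.2 pos [0.4838 0.1267 0.0468] yaw_x -173.57 z [ 0.  0. -1.] F [-1.2  1.1  4.3] w 0.0559 q [ 0.34  0.7  -1.    2.01  0.78  0.88  0.59]
```

Request:
send_rows(
  deltas=[
    [[0,0,0],[0,0,0],0.05],
    [[0,0,0],[0,0,0],0.05],
    [[-0.004,-0.0004,0],[0,0,0],0.05],
    [[-0.008,-0.0009,0],[0,0,0],0.05],
    [[-0.009,-0.001,0],[0,0,0],0.05],
    [[-0.009,-0.001,0],[0,0,0],0.05],
    [[-0.009,-0.001,0],[0,0,0],0.05],
    [[-0.009,-0.001,0],[0,0,0],0.05],
    [[-0.009,-0.001,0],[0,0,0],0.05],
    [[-0.009,-0.001,0],[0,0,0],0.05],
  ],
  force=50,
)

```text
clock: 8.2
position: [0.4191, 0.1196, 0.0471]
ee_rot: [-0.175, 3.134, 0.002]
force: [8.3, 0.4, -0.7]
width: 0.603
```

Request:
send_rows(
  deltas=[
    [[-0.009,-0.001,0],[0,0,0],0.05],
    [[-0.009,-0.001,0],[0,0,0],0.05],
    [[-0.009,-0.001,0],[0,0,0],0.05],
    [[-0.009,-0.001,0],[0,0,0],0.05],
    [[-0.009,-0.001,0],[0,0,0],0.05],
    [[-0.009,-0.001,0],[0,0,0],0.05],
    [[-0.009,-0.001,0],[0,0,0],0.05],
    [[-0.005,-0.0006,0],[0,0,0],0.05],
    [[0,0,0],[0,0,0],0.05],
    [[0,0,0],[0,0,0],0.05],
  ],
)

```text
clock: 9.2
position: [0.35, 0.1117, 0.0468]
ee_rot: [-0.176, 3.136, 0.0]
force: [0.6, -0.8, -1.7]
width: 0.601
```

```bash
python3 - <<'E'
from st import *
st()
a=get_image("top");b=get_image("side"); np.save("pics/top2.npy",a);np.save("pics/side2.npy",b)
A=cv2.resize(a[110:300,190:330],None,fx=2.9,fy=3.1);B=cv2.resize(b[130:330,150:330],None,fx=2.2,fy=2.945)
save("d",np.hstack([A,B[:A.shape[0]]]));print(A.shape,B.shape)
E
```

```text
t 9.2 pos [0.35   0.1117 0.0468] yaw_x -173.58 z [ 0.  0. -1.] F [ 0.6 -0.8 -1.7] w 0.0552 q [ 0.38  0.54 -1.07  2.31  0.77  0.71  0.43]
(589, 406, 3) (589, 396, 3)
```

View pics/d.png

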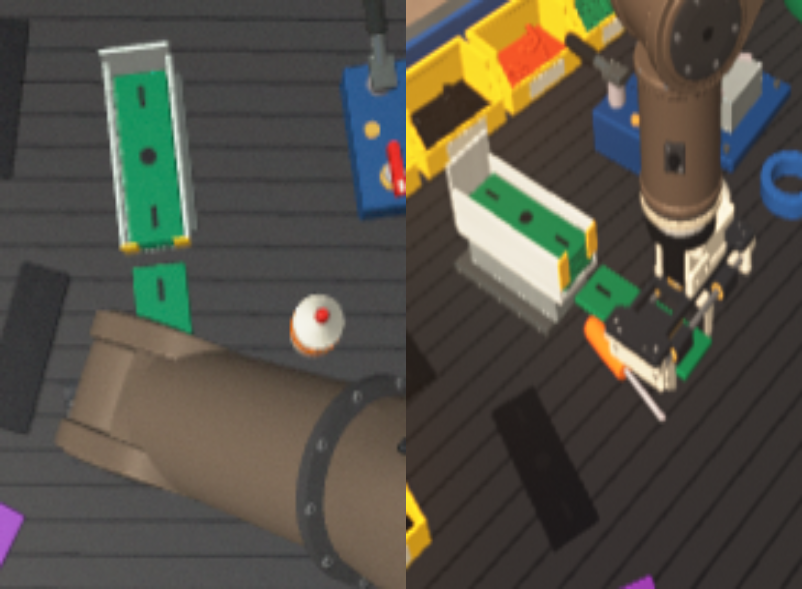

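```bash
python3 - <<'E'
from st import *
c=cam("top");im=np.load("pics/top2.npy");hsv=cv2.cvtColor(im,cv2.COLOR_RGB2HSV)
g=cv2.inRange(hsv,(60,100,40),(90,255,255)); g[:,:222]=0;g[:,265:]=0;g[:120]=0;g[240:]=0
n,l,stt,ce=cv2.connectedComponentsWithStats(g)
for i in range(1,n):
    if stt[i,4]>30:
        x,y,w,h,a=stt[i];print(stt[i])
        for z in (.066,.068,.092):print(z,onplane(c,[[x+w/2-1.5,y],[x+w/2,y+h]],z).round(4).tolist())
        if a<900:
            for r in range(y+2,y+h-3,4):
                q=np.nonzero(l[r]==i)[0];print(r,q.min(),q.max()+1,onplane(c,[[q.min(),r],[q.max()+1,r]],.067)[:,:2].round(4).tolist())
E
```

```text
[ 229  133   24   57 1003]
0.066 [[0.6893, 0.1453, 0.066], [0.5108, 0.1375, 0.066]]
0.068 [[0.6887, 0.1451, 0.068], [0.5105, 0.1373, 0.068]]
0.092 [[0.6811, 0.1428, 0.092], [0.5065, 0.1352, 0.092]]
[236 194  20  24 358]
0.066 [[0.4987, 0.1267, 0.066], [0.4259, 0.1212, 0.066]]
0.068 [[0.4983, 0.1265, 0.068], [0.4257, 0.121, 0.068]]
0.092 [[0.4946, 0.1246, 0.092], [0.4234, 0.1192, 0.092]]
196 236 254 [[0.4923, 0.1522], [0.4925, 0.0979]]
200 236 255 [[0.4801, 0.152], [0.4804, 0.0947]]
204 236 255 [[0.4679, 0.1518], [0.4682, 0.0946]]
208 237 256 [[0.4558, 0.1486], [0.4561, 0.0914]]
212 240 256 [[0.4438, 0.1394], [0.444, 0.0913]]
```

Request:
send_rows(
  deltas=[
    [[-0.004,-0.0004,0],[0,0,0],0.05],
    [[-0.004,-0.0004,0],[0,0,0],0.05],
    [[0,0,0.01],[0,0,0],0.05],
    [[0,0,0.02],[0,0,0],0.05],
    [[0,0,0.025],[0,0,0],0.05],
    [[0,0,0.025],[0,0,0],0.05],
    [[0,0,0.025],[0,0,0],0.05],
    [[0,0,0.025],[0,0,0],0.05],
    [[0,-0.01,0.02],[0,0,0],0.05],
    [[0,-0.02,0.01],[0,0,0],0.05],
  ],
)

```text
clock: 10.3
position: [0.3421, 0.0821, 0.2082]
ee_rot: [-0.18, 3.134, 0.0]
force: [-0.1, -0.8, -1.8]
width: 0.601
```

Request:
send_rows(
  deltas=[
    [[0.003,-0.03,0],[0,0,0.003],0.05],
    [[0.004,-0.034,0],[0,0,0.003],0.05],
    [[0.004,-0.034,0],[0,0,0.003],0.05],
    [[0.004,-0.034,0],[0,0,0.003],0.05],
    [[0.004,-0.034,0],[0,0,0.003],0.05],
    [[0.004,-0.034,0],[0,0,0.003],0.05],
    [[0.004,-0.034,0],[0,0,0.003],0.05],
    [[0.004,-0.034,0],[0,0,0.003],0.05],
    [[0.004,-0.034,0],[0,0,0.003],0.05],
    [[0.004,-0.03,0],[0,0,0.004],0.05],
  ],
)

```text
clock: 11.3
position: [0.3803, -0.2527, 0.2064]
ee_rot: [0.224, -3.133, 0.0]
force: [0.7, 0.4, -1.4]
width: 0.603
```

Request:
send_rows(
  deltas=[
    [[0.002,-0.02,0],[0,0,0],0.05],
    [[0.002,-0.01,-0.01],[0,0,0],0.05],
    [[0,0,-0.02],[0,0,0],0.05],
    [[0,0,-0.025],[0,0,0],0.05],
    [[0,0,-0.025],[0,0,0],0.05],
    [[0,0,-0.025],[0,0,0],0.05],
    [[0,0,-0.025],[0,0,0],0.05],
    [[0,0,-0.014],[0,0,0],0.05],
    [[0,0,0],[0,0,0],0.05],
    [[0,0,0],[0,0,0],0.05],
  ],
)

```text
clock: 12.3
position: [0.3852, -0.2805, 0.0632]
ee_rot: [-0.226, 3.133, 0.0]
force: [0.5, -0.4, -0.6]
width: 0.602
```

```bash
python3 - <<'E'
from st import *
st()
a=get_image("top");b=get_image("side"); np.save("pics/top3.npy",a);np.save("pics/side3.npy",b)
A=cv2.resize(a[110:270,290:420],None,fx=3.1,fy=3.6);B=cv2.resize(b[80:240,225:355],None,fx=3.0,fy=3.6)
save("e",np.hstack([A,B]));print(A.shape,B.shape)
E
```

```text
t 12.3 pos [ 0.3852 -0.2805  0.0632] yaw_x -171.74 z [ 0.  0. -1.] F [ 0.5 -0.4 -0.6] w 0.0553 q [ 1.15  0.56 -0.84  2.06  0.6   0.78  1.65]
(576, 403, 3) (576, 390, 3)
```

View pics/e.png

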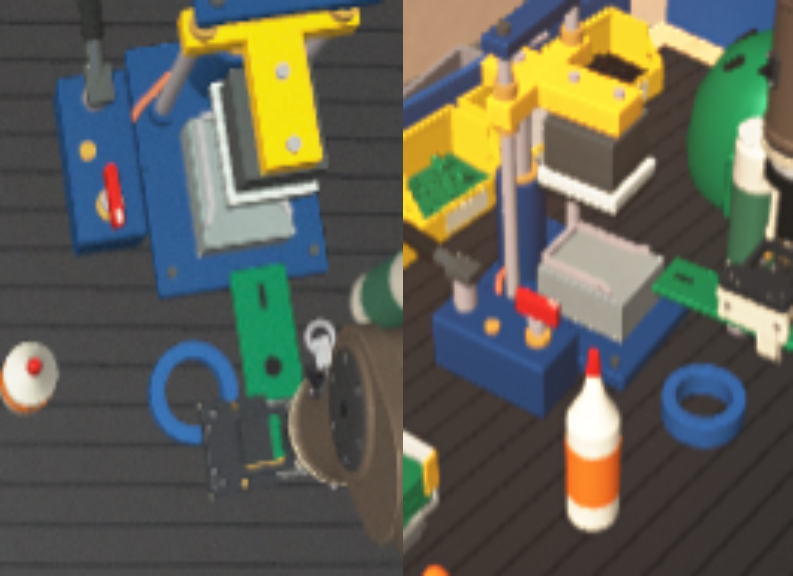

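```bash
python3 - <<'E'
from st import *
for n,roi in(("top",(178,232,355,400)),("side",(140,180,300,345))):
    c=cam(n);im=np.load(f"pics/{n}3.npy");hsv=cv2.cvtColor(im,cv2.COLOR_RGB2HSV)
    g=cv2.inRange(hsv,(60,110,50),(90,255,255));m=np.zeros_like(g);a,b,x0,x1=roi;m[a:b,x0:x1]=g[a:b,x0:x1]
    cn=max(cv2.findContours(m,0,2)[0],key=cv2.contourArea);h=cv2.approxPolyDP(cn,1.2,True).reshape(-1,2)
    print(n,h.tolist());print(onplane(c,h,.084)[:,:2].round(3).tolist())
    if n=="top":
        for r in range(186,216,4):
            q=np.nonzero(m[r])[0]
            if len(q):print(r,onplane(c,[[q.min(),r],[q.max()+1,r]],.084)[:,:2].round(4).tolist())
# predicted
cy,sy=np.cos(np.radians(8.2)),np.sin(np.radians(8.2))
W=lambda x,y,z:[.620+cy*x-sy*y,-.247+sy*x+cy*y,z]
pts=dict(bedFL=W(-.065,.046,.06),bedFR=W(-.065,-.046,.06),bedBL=W(.05,.046,.06),baseFL=W(-.095,.09,.016),baseFR=W(-.095,-.09,.016),plBL=[*W(-.0905,.028,0)[:2],.084],plBR=[*W(-.0905,-.028,0)[:2],.084],valve=W(-.015,.136,.103))
im=np.load("pics/top3.npy").copy();im2=np.load("pics/side3.npy").copy()
for k,P in pts.items():
    for n in("top","side"):print(k,n,proj(cam(n),[P]).round(1).tolist())
E
```

```text
top [[381, 183], [364, 186], [369, 219], [382, 220], [387, 215]]
[[0.532, -0.285], [0.523, -0.233], [0.423, -0.246], [0.42, -0.285], [0.435, -0.301]]
186 [[0.5225, -0.233], [0.5231, -0.2912]]
190 [[0.5103, -0.2328], [0.5108, -0.2909]]
194 [[0.4982, -0.2355], [0.4987, -0.2936]]
198 [[0.4861, -0.2383], [0.4865, -0.2963]]
202 [[0.474, -0.2411], [0.4744, -0.299]]
206 [[0.4619, -0.2408], [0.4623, -0.2987]]
210 [[0.4499, -0.2436], [0.4502, -0.3014]]
214 [[0.4379, -0.2463], [0.4381, -0.3042]]
side [[308, 159], [314, 163], [329, 168], [328, 155], [316, 151]]
[[0.525, -0.235], [0.497, -0.23], [0.445, -0.24], [0.491, -0.296], [0.535, -0.288]]
bedFL top [[354.9, 178.8]]
bedFL side [[297.4, 165.5]]
bedFR top [[383.9, 174.9]]
bedFR side [[311.8, 152.3]]
bedBL top [[348.9, 142.8]]
bedBL side [[268.8, 154.6]]
baseFL top [[340.1, 192.5]]
baseFL side [[297.8, 186.1]]
baseFR top [[395.0, 185.0]]
baseFR side [[324.9, 159.5]]
plBL top [[363.7, 184.7]]
plBL side [[307.2, 159.2]]
plBR top [[381.7, 182.3]]
plBR side [[315.9, 151.1]]
valve top [[325.4, 163.6]]
valve side [[268.9, 163.2]]
```

Both views agree with the predicted press pose: bed corners and plate corners fall within 1–2 px, and there is no sag. Inserting now.

Request:
send_rows(
  deltas=[
    [[0,0,-0.005],[0,0,0],0.05],
    [[0,0,-0.006],[0,0,0],0.05],
    [[0.003,0.0004,-0.003],[0,0,0],0.05],
    [[0.008,0.0011,0],[0,0,0],0.05],
    [[0.01,0.0014,0],[0,0,0],0.05],
    [[0.01,0.0014,0],[0,0,0],0.05],
    [[0.01,0.0014,0],[0,0,0],0.05],
    [[0.01,0.0014,0],[0,0,0],0.05],
    [[0.01,0.0014,0],[0,0,0],0.05],
    [[0.008,0.0011,0],[0,0,0],0.05],
  ],
)

```text
clock: 13.4
position: [0.455, -0.2712, 0.0488]
ee_rot: [-0.225, 3.133, 0.0]
force: [0.3, -0.3, -0.5]
width: 0.606
```

Request:
send_rows(
  deltas=[
    [[0.008,0.0012,0],[0,0,0],0.05],
    [[0.008,0.0012,0],[0,0,0],0.05],
    [[0.008,0.0011,0],[0,0,0],0.05],
    [[0.008,0.0012,0],[0,0,0],0.05],
    [[0.008,0.0012,0],[0,0,0],0.05],
    [[0.008,0.0011,0],[0,0,0],0.05],
    [[0.006,0.0009,0],[0,0,0],0.05],
    [[0,0,0],[0,0,0],0.05],
    [[0,0,0],[0,0,0],0.05],
    [[0,0,0],[0,0,0],0.05],
  ],
)

```text
clock: 14.4
position: [0.5073, -0.2638, 0.0486]
ee_rot: [0.224, -3.133, 0.0]
force: [0.0, 0.6, -0.3]
width: 0.604
```

```bash
python3 - <<'E'
from st import *
st()
a=get_image("top");b=get_image("side"); np.save("pics/top4.npy",a);np.save("pics/side4.npy",b)
A=cv2.resize(a[130:230,330:430],None,fx=4,fy=5.5);B=cv2.resize(b[100:200,245:345],None,fx=4,fy=5.5)
save("f",np.hstack([A,B]));print(A.shape,B.shape)
E
```

```text
t 14.4 pos [ 0.5073 -0.2638  0.0486] yaw_x -171.81 z [-0.001 -0.    -1.   ] F [ 0.   0.6 -0.3] w 0.0554 q [ 0.92  0.7  -0.79  1.84  0.63  0.88  1.54]
(550, 400, 3) (550, 400, 3)
```

View pics/f.png

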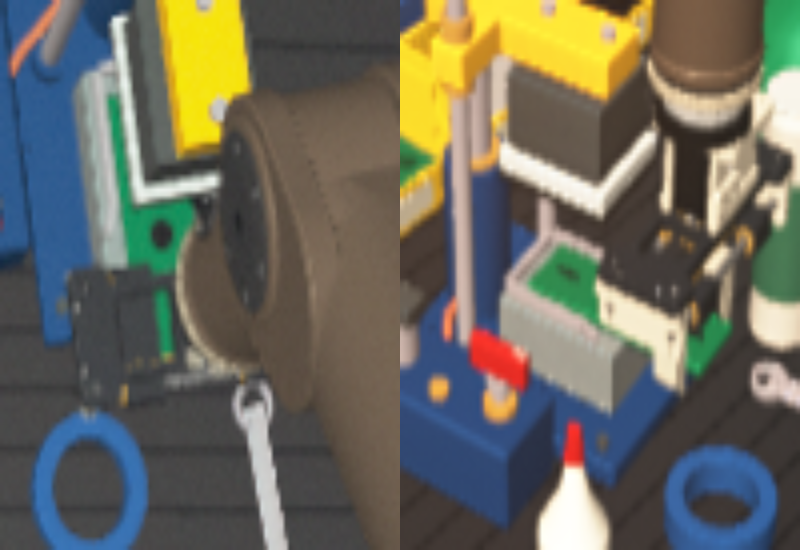

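The plate is between the guides and clear of the head and the can. Now lower it the last 2 mm and push to the stop.

Request:
send_rows(
  deltas=[
    [[0.002,0.0003,-0.0005],[0,0,0],0.05],
    [[0.002,0.0003,-0.0005],[0,0,0],0.05],
    [[0.002,0.0003,-0.0005],[0,0,0],0.05],
    [[0.002,0.0003,0],[0,0,0],0.05],
    [[0.0015,0.0002,0],[0,0,0],0.05],
    [[0.001,0.0001,0],[0,0,0],0.05],
    [[0.001,0.0001,0],[0,0,0],0.05],
    [[0.001,0.0001,0],[0,0,0],0.05],
    [[0,0,0],[0,0,0],0.05],
    [[0,0,0],[0,0,0],0.05],
  ],
  force=30,
)

```text
clock: 15.5
position: [0.52, -0.2619, 0.0471]
ee_rot: [0.225, -3.133, -0.0]
force: [-1.4, -0.0, -0.7]
width: 0.61
```

Request:
send_rows(
  deltas=[
    [[0.001,0.0001,0],[0,0,0],0.05],
    [[0.001,0.0001,0],[0,0,0],0.05],
    [[0.001,0.0002,0],[0,0,0],0.05],
    [[0,0,0],[0,0,0],0.05],
    [[0,0,0],[0,0,0],0.05],
    [[0,0,0],[0,0,0],0.05],
    [[0,0,0],[0,0,0],0.05],
    [[0,0,0],[0,0,0],0.05],
    [[0,0,0],[0,0,0],0.05],
    [[0,0,0],[0,0,0],0.05],
  ],
)

```text
clock: 16.5
position: [0.5201, -0.2619, 0.0468]
ee_rot: [0.223, -3.128, 0.0]
force: [-11.7, 0.3, 7.8]
width: 0.606
```

Request:
send_rows(
  deltas=[
    [[-0.001,-0.0001,0],[0,0,0],0.05],
    [[-0.001,-0.0001,0],[0,0,0],0.05],
    [[0,0,0],[0,0,0],0.06],
    [[0,0,0],[0,0,0],0.07],
    [[0,0,0],[0,0,0],0.08],
    [[0,0,0],[0,0,0],0.08],
    [[0,0,0],[0,0,0],0.08],
    [[0,0,0],[0,0,0],0.08],
    [[0,0,0],[0,0,0],0.08],
    [[0,0,0],[0,0,0],0.08],
  ],
)

```text
clock: 17.5
position: [0.5213, -0.2617, 0.0472]
ee_rot: [-0.225, 3.134, 0.0]
force: [0.4, -0.8, 0.8]
width: 0.869
```

Request:
send_rows(
  deltas=[
    [[-0.004,-0.0006,0],[0,0,0],0.08],
    [[-0.01,-0.0014,0],[0,0,0],0.08],
    [[-0.02,-0.0029,0],[0,0,0],0.08],
    [[-0.025,-0.0036,0],[0,0,0],0.08],
    [[-0.03,-0.0043,0.01],[0,0,0],0.08],
    [[-0.02,-0.003,0.03],[0,0,0],0.08],
    [[0,0,0.04],[0,0,0],0.08],
    [[0,0,0.04],[0,0,0],0.08],
    [[0,0,0.04],[0,0,0],0.08],
    [[0,0,0.01],[0,0,0],0.08],
  ],
)

```text
clock: 18.5
position: [0.4133, -0.278, 0.2211]
ee_rot: [-0.224, 3.13, -0.006]
force: [-0.0, -0.1, -0.6]
width: 0.872
```

```bash
python3 - <<'E'
from st import *
st()
a=get_image("top");b=get_image("side"); np.save("pics/top5.npy",a);np.save("pics/side5.npy",b)
A=cv2.resize(a[110:240,310:440],None,fx=3,fy=4.2);B=cv2.resize(b[95:195,240:340],None,fx=4,fy=5.46)
print(A.shape,B.shape);save("g",np.hstack([A,B[:546]]))
cy,sy=np.cos(np.radians(8.2)),np.sin(np.radians(8.2))
W=lambda x,y,z:[.620+cy*x-sy*y,-.247+sy*x+cy*y,z]
for n,roi in(("top",(140,235,340,400)),("side",(135,190,260,340))):
    c=cam(n);im=np.load(f"pics/{n}5.npy");hsv=cv2.cvtColor(im,cv2.COLOR_RGB2HSV)
    g=cv2.inRange(hsv,(60,110,50),(90,255,255));m=np.zeros_like(g);y0,y1,x0,x1=roi;m[y0:y1,x0:x1]=g[y0:y1,x0:x1]
    cn=max(cv2.findContours(m,0,2)[0],key=cv2.contourArea);h=cv2.approxPolyDP(cn,1.2,True).reshape(-1,2)
    P=onplane(c,h,.068)-[.62,-.247,0]; Q=np.c_[P[:,0]*cy+P[:,1]*sy,-P[:,0]*sy+P[:,1]*cy]
    print(n,np.c_[h,Q.round(3)].tolist())
E
```

```text
t 18.5 pos [ 0.4133 -0.278   0.2211] yaw_x -171.83 z [ 0.004 -0.004 -1.   ] F [-0.  -0.1 -0.6] w 0.0801 q [ 1.24  0.4  -0.99  1.83  0.37  1.11  1.83]
(546, 390, 3) (546, 400, 3)
top [[358.0, 143.0, 0.044, 0.02], [356.0, 145.0, 0.038, 0.027], [365.0, 196.0, -0.123, 0.026], [382.0, 194.0, -0.124, -0.027], [377.0, 166.0, -0.036, -0.027], [372.0, 167.0, -0.037, -0.011], [370.0, 171.0, -0.049, -0.003], [362.0, 167.0, -0.033, 0.02]]
side [[275.0, 150.0, 0.041, 0.021], [315.0, 167.0, -0.123, 0.032], [324.0, 159.0, -0.125, -0.024], [323.0, 157.0, -0.116, -0.032], [283.0, 144.0, 0.039, -0.025]]
```

View pics/g.png

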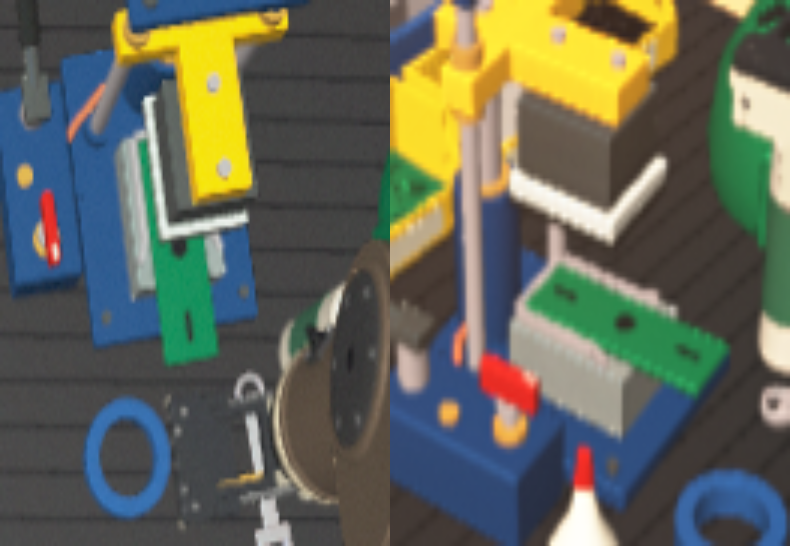

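Plate_1 is home: its front edge sits at press x -0.124, where -0.125 is expected, and it is centred and flat. A tool aligned across the bar would put the gripper body against the head. So I'll grip the valve bar by its ends, tool y along the bar, with the camera facing outwards.

Request:
send_rows(
  deltas=[
    [[0,0.016,0],[0,0,-0.1],0.07],
    [[0,0.016,0],[0,0,-0.1],0.07],
    [[0,0.016,0],[0,0,-0.1],0.07],
    [[0,0.016,0],[0,0,-0.1],0.07],
    [[0,0.016,0],[0,0,-0.1],0.07],
    [[0,0.016,0],[0,0,-0.1],0.07],
    [[0,0.016,0],[0,0,-0.1],0.07],
    [[0,0.016,0],[0,0,-0.1],0.07],
    [[0,0.016,0],[0,0,-0.1],0.07],
    [[0,0.016,0],[0,0,-0.1],0.07],
  ],
)

```text
clock: 19.6
position: [0.4108, -0.1171, 0.2154]
ee_rot: [-1.311, -2.852, 0.001]
force: [0.3, -0.7, -0.8]
width: 0.76
```

Request:
send_rows(
  deltas=[
    [[0.02,0,0],[0,0,-0.1],0.07],
    [[0.025,0,0],[0,0,-0.1],0.07],
    [[0.025,0,0],[0,0,-0.1],0.07],
    [[0.025,0,0],[0,0,-0.1],0.07],
    [[0.025,0,0],[0,0,-0.1],0.07],
    [[0.025,0,0],[0,0,-0.07],0.07],
    [[0.018,0,0],[0,0,0],0.07],
    [[0.01,0,0],[0,0,0],0.07],
    [[0,0,0],[0,0,0],0.07],
    [[0,0,0],[0,0,0],0.07],
  ],
)

```text
clock: 20.6
position: [0.5842, -0.1176, 0.2163]
ee_rot: [-2.055, -2.375, 0.002]
force: [0.9, -0.2, -0.3]
width: 0.765
```

```bash
python3 - <<'E'
from st import *
st(); c=cam("wrist"); im=get_image("wrist"); save("w2",im)
print("valve proj",proj(c,[[.586,-.1185,.103],[.6115,-.114,.103],[.5599,-.1231,.103]]).round(1).tolist())
hsv=cv2.cvtColor(im,cv2.COLOR_RGB2HSV)
r=cv2.inRange(hsv,(0,150,90),(6,255,255))|cv2.inRange(hsv,(174,150,90),(180,255,255))
n,l,stt,ce=cv2.connectedComponentsWithStats(r)
for i in range(1,n):
    if stt[i,4]>80:print(stt[i],onplane(c,[ce[i]],.103).round(4),cv2.minAreaRect(np.argwhere(l==i)[:,::-1].astype(np.float32)))
E
```

```text
t 20.6 pos [ 0.5842 -0.1176  0.2163] yaw_x 98.27 z [-0.002  0.    -1.   ] F [ 0.9 -0.2 -0.3] w 0.0702 q [ 0.56  0.48 -0.66  1.62  0.32  1.15 -0.03]
valve proj [[286.0, 208.3], [316.8, 207.5], [254.5, 209.2]]
[ 47  54  41  27 772] [[ 0.407  -0.0328  0.103 ]] ((67.99765014648438, 64.63058471679688), (42.007171630859375, 22.895362854003906), 22.833650588989258)
[258 196  61  18 935] [[ 0.5883 -0.1144  0.103 ]] ((288.0, 204.5), (17.0, 60.0), 90.0)
[534 223  26  22 187] [[ 0.8083 -0.1082  0.103 ]] ((546.4199829101562, 233.43997192382812), (24.799999237060547, 11.0), 36.869895935058594)
```

View pics/w2.png

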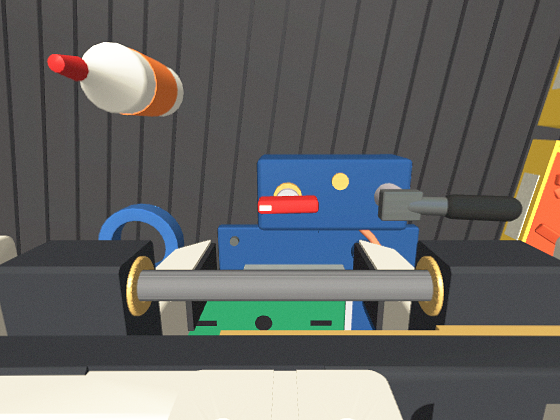

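The wrist view shows the red bar centred at (288,207), so the valve axis is at about (0.588, -0.1185). The shut bar is square to the tool. Descending to grip it.

Request:
send_rows(
  deltas=[
    [[0.002,-0.0005,-0.012],[0,0,0],0.07],
    [[0.002,-0.0005,-0.02],[0,0,0],0.07],
    [[0,0,-0.02],[0,0,0],0.07],
    [[0,0,-0.02],[0,0,0],0.07],
    [[0,0,-0.02],[0,0,0],0.07],
    [[0,0,-0.02],[0,0,0],0.07],
    [[0,0,-0.015],[0,0,0],0.07],
    [[0,0,-0.01],[0,0,0],0.07],
    [[0,0,0],[0,0,0],0.07],
    [[0,0,0],[0,0,0],0.07],
  ],
)

```text
clock: 21.65
position: [0.5896, -0.1185, 0.0806]
ee_rot: [2.056, 2.375, 0.001]
force: [0.0, 0.1, -0.4]
width: 0.767
```

Request:
send_rows(
  deltas=[
    [[0,0,0],[0,0,0],0.06],
    [[0,0,0],[0,0,0],0.056],
    [[0,0,0],[0,0,0],0.054],
    [[0,0,0],[0,0,0],0.052],
    [[0,0,0],[0,0,0],0.05],
    [[0,0,0],[0,0,0],0.048],
    [[0,0,0],[0,0,0],0.045],
    [[0,0,0],[0,0,0],0.045],
    [[0,0,0],[0,0,0],0.045],
    [[0,0,0],[0,0,0],0.045],
  ],
  force=25,
)

```text
clock: 22.65
position: [0.5869, -0.1191, 0.0803]
ee_rot: [-2.055, -2.373, 0.006]
force: [-9.9, -0.9, 8.2]
width: 0.563
```

```bash
cat > head.py <<'E'
from st import *
# head height: lowest image row of the white platen's front-left corner region, side camera
def head(n="side"):
    im=get_image(n); hsv=cv2.cvtColor(im,cv2.COLOR_RGB2HSV)
    c=cam(n); cy,sy=np.cos(np.radians(8.2)),np.sin(np.radians(8.2))
    W=lambda x,y,z:[.620+cy*x-sy*y,-.247+sy*x+cy*y,z]
    hs=np.arange(0,.113,.008)
    return im,proj(c,[W(-.05,.042,.06+h) for h in hs]),hs
E
python3 - <<'E'
from head import *
st(); im,p,hs=head(); np.save("pics/side6.npy",im); print(np.c_[hs,p].round(3).tolist())
im5=np.load("pics/side5.npy"); hsv=cv2.cvtColor(im5,cv2.COLOR_RGB2HSV)
w=cv2.inRange(hsv,(0,0,180),(180,60,255)); 
for r in range(105,165,2): print(r,"".join("#" if v else "." for v in w[r,255:320]))
E
```

```text
t 22.65 pos [ 0.5869 -0.1191  0.0803] yaw_x 98.23 z [-0.004 -0.001 -1.   ] F [-9.9 -0.9  8.2] w 0.0517 q [ 0.51  0.63 -0.59  1.75  0.43  0.9  -0.13]
[[0.0, 294.231, 163.417], [0.008, 294.272, 161.423], [0.016, 294.313, 159.414], [0.024, 294.355, 157.388], [0.032, 294.397, 155.346], [0.04, 294.44, 153.287], [0.048, 294.483, 151.212], [0.056, 294.526, 149.12], [0.064, 294.57, 147.01], [0.072, 294.614, 144.883], [0.08, 294.659, 142.738], [0.088, 294.704, 140.576], [0.096, 294.749, 138.395], [0.104, 294.795, 136.196], [0.112, 294.841, 133.978]]
105 .........................................##......................
107 .................................................................
109 .................................................................
111 .............#####...............................................
113 .............####................................................
115 .........#...####................................................
117 ........##...###.................................................
119 ...###..##...###...........................................
[... 846 characters left out ...]

145 ....###...............###..........#####.........................
147 ....###.............##..................######...................
149 ....###...........#...........................######.............
151 ....###..........##....................................#.........
153 ....###..........#######.........................................
155 .....##...........############...................................
157 .....##.................###########..............................
159 .....###.....................#########...........................
161 .....##...........................#####.#........................
163 .....................#..................####.....................
```

```bash
python3 - <<'E'
from head import *
b=get_image("side"); a=get_image("top"); np.save("pics/top6.npy",a)
p=[]
def run(n,h):
    cy,sy=np.cos(np.radians(8.2)),np.sin(np.radians(8.2))
    W=lambda x,y,z:[.620+cy*x-sy*y,-.247+sy*x+cy*y,z]
    return proj(cam(n),[W(-.05,.042,.06+h),W(-.05,-.042,.06+h)]).round(1).tolist()
for h in (.008,.05,.097): print(h,"top",run("top",h),"side",run("side",h))
A=cv2.resize(a[110:210,310:410],None,fx=4,fy=5.46);B=cv2.resize(b[95:195,240:340],None,fx=4,fy=5.46)
save("h",np.hstack([A,B]))
E
```

```text
0.008 top [[355.9, 173.3], [382.5, 169.8]] side [[294.3, 161.4], [307.5, 149.5]]
0.05 top [[358.8, 170.4], [386.3, 166.8]] side [[294.5, 150.7], [308.0, 138.9]]
0.097 top [[362.2, 166.9], [390.8, 163.2]] side [[294.8, 138.1], [308.5, 126.5]]
```

View pics/h.png

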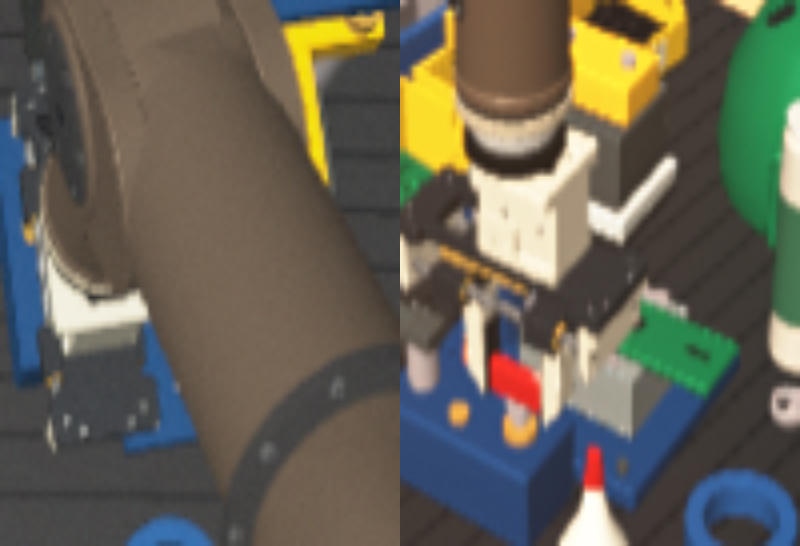

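The fingers hold the bar ends, and the head's front edge stays visible in the side view around column 306. Opening to about 0.3 rad first.

Request:
send_rows(
  deltas=[
    [[-0.0005,0,0],[0,0,0.03],0.045],
    [[-0.0005,0,0],[0,0,0.06],0.045],
    [[0,0,0],[0,0,0.06],0.045],
    [[0,0,0],[0,0,0.06],0.045],
    [[0,0,0],[0,0,0.05],0.045],
    [[0,0,0],[0,0,0.04],0.045],
    [[0,0,0],[0,0,0],0.045],
    [[0,0,0],[0,0,0],0.045],
    [[0,0,0],[0,0,0],0.045],
    [[0,0,0],[0,0,0],0.045],
  ],
  force=35,
)

```text
clock: 23.8
position: [0.5874, -0.119, 0.0803]
ee_rot: [-1.679, -2.654, 0.003]
force: [-4.5, -0.8, 5.3]
width: 0.568
```

```bash
cat > hh.py <<'E'
from head import *
s=st(); im=get_image("side"); hsv=cv2.cvtColor(im,cv2.COLOR_RGB2HSV)
w=cv2.inRange(hsv,(0,0,150),(180,60,255))
cy,sy=np.cos(np.radians(8.2)),np.sin(np.radians(8.2)); hs=np.linspace(0,.115,116)
P=lambda y:proj(cam("side"),[[.620+cy*-.05-sy*y,-.247+sy*-.05+cy*y,.06+h] for h in hs])
a,b=P(.042),P(-.042)
for col in (298,301,304,306):
    rows=a[:,1]+(col-a[:,0])*(b[:,1]-a[:,1])/(b[:,0]-a[:,0])
    q=np.nonzero(w[118:165,col])[0]+118
    runs=np.split(q,np.nonzero(np.diff(q)>1)[0]+1)
    print(col,[(int(r[0]),int(r[-1]),round(float(np.interp(-(r[-1]+1),-rows,hs)),3)) for r in runs if len(r)>1])
E
python3 hh.py
```

```text
t 23.8 pos [ 0.5874 -0.119   0.0803] yaw_x 115.35 z [-0.002 -0.001 -1.   ] F [-4.5 -0.8  5.3] w 0.0521 q [ 0.56  0.65 -0.67  1.75  0.49  0.92  0.12]
298 [(130, 135, 0.095), (161, 164, 0.0)]
301 [(128, 133, 0.093), (147, 149, 0.03)]
304 [(125, 130, 0.095), (148, 150, 0.015)]
306 [(124, 128, 0.096), (148, 151, 0.003)]
```

Request:
send_rows(
  deltas=[
    [[0,0,0],[0,0,0.04],0.045],
    [[0,0,0],[0,0,0.04],0.045],
    [[0,0,0],[0,0,0],0.045],
    [[0,0,0],[0,0,0],0.045],
    [[0,0,0],[0,0,0],0.045],
    [[0,0,0],[0,0,0],0.045],
    [[0,0,0],[0,0,0],0.045],
    [[0,0,0],[0,0,0],0.045],
    [[0,0,0],[0,0,0],0.045],
    [[0,0,0],[0,0,0],0.045],
  ],
)

```text
clock: 24.85
position: [0.5876, -0.1189, 0.0803]
ee_rot: [-1.572, -2.719, 0.002]
force: [-4.3, 0.5, 5.1]
width: 0.564
```

```bash
python3 hh.py
```

```text
t 24.85 pos [ 0.5876 -0.1189  0.0803] yaw_x 119.94 z [-0.001 -0.001 -1.   ] F [-4.3  0.5  5.1] w 0.0518 q [ 0.57  0.65 -0.69  1.75  0.5   0.92  0.19]
298 [(130, 134, 0.098), (161, 164, 0.0)]
301 [(128, 133, 0.093), (147, 149, 0.03)]
304 [(125, 130, 0.095), (148, 150, 0.015)]
306 [(124, 128, 0.096), (148, 151, 0.003)]
```

Request:
send_rows(
  deltas=[
    [[0,0,0],[0,0,0.04],0.045],
    [[0,0,0],[0,0,0.04],0.045],
    [[0,0,0],[0,0,0],0.045],
    [[0,0,0],[0,0,0],0.045],
    [[0,0,0],[0,0,0],0.045],
    [[0,0,0],[0,0,0],0.045],
    [[0,0,0],[0,0,0],0.045],
    [[0,0,0],[0,0,0],0.045],
    [[0,0,0],[0,0,0],0.045],
    [[0,0,0],[0,0,0],0.045],
  ],
)

```text
clock: 25.9
position: [0.5877, -0.1189, 0.0804]
ee_rot: [-1.462, -2.78, 0.002]
force: [-3.3, 0.3, 5.4]
width: 0.56
```

```bash
python3 hh.py
```

```text
t 25.9 pos [ 0.5877 -0.1189  0.0804] yaw_x 124.52 z [-0.001 -0.001 -1.   ] F [-3.3  0.3  5.4] w 0.0514 q [ 0.58  0.66 -0.71  1.75  0.52  0.93  0.26]
298 [(130, 133, 0.102), (151, 152, 0.029), (161, 163, 0.0)]
301 [(128, 133, 0.093), (147, 149, 0.03)]
304 [(126, 130, 0.095), (148, 150, 0.015)]
306 [(124, 128, 0.096), (148, 151, 0.003)]
```

Request:
send_rows(
  deltas=[
    [[0,0,0],[0,0,0.04],0.045],
    [[0,0,0],[0,0,0.04],0.045],
    [[0,0,0],[0,0,0],0.045],
    [[0,0,0],[0,0,0],0.045],
    [[0,0,0],[0,0,0],0.045],
    [[0,0,0],[0,0,0],0.045],
    [[0,0,0],[0,0,0],0.045],
    [[0,0,0],[0,0,0],0.045],
    [[0,0,0],[0,0,0],0.045],
    [[0,0,0],[0,0,0],0.045],
  ],
)

```text
clock: 26.95
position: [0.5878, -0.1187, 0.0803]
ee_rot: [-1.349, -2.836, 0.002]
force: [-4.1, -0.0, 4.0]
width: 0.564
```

```bash
python3 hh.py
```

```text
t 26.95 pos [ 0.5878 -0.1187  0.0803] yaw_x 129.11 z [-0.001 -0.001 -1.   ] F [-4.1 -0.   4. ] w 0.0518 q [ 0.59  0.66 -0.73  1.75  0.53  0.94  0.33]
298 [(131, 132, 0.106), (149, 151, 0.033), (161, 164, 0.0)]
301 [(128, 133, 0.093), (147, 149, 0.03)]
304 [(126, 130, 0.095), (148, 150, 0.015)]
306 [(124, 128, 0.096), (148, 151, 0.003)]
```

Request:
send_rows(
  deltas=[
    [[0,0,0],[0,0,0.04],0.045],
    [[0,0,0],[0,0,0.04],0.045],
    [[0,0,0],[0,0,0],0.045],
    [[0,0,0],[0,0,0],0.045],
    [[0,0,0],[0,0,0],0.045],
    [[0,0,0],[0,0,0],0.045],
    [[0,0,0],[0,0,0],0.045],
    [[0,0,0],[0,0,0],0.045],
    [[0,0,0],[0,0,0],0.045],
    [[0,0,0],[0,0,0],0.045],
  ],
)

```text
clock: 28.0
position: [0.588, -0.1187, 0.0804]
ee_rot: [-1.235, -2.888, 0.001]
force: [-5.5, -1.0, 5.8]
width: 0.564
```

```bash
python3 hh.py
```

```text
t 28.0 pos [ 0.588  -0.1187  0.0804] yaw_x 133.7 z [-0.001 -0.001 -1.   ] F [-5.5 -1.   5.8] w 0.0517 q [ 0.61  0.67 -0.75  1.75  0.55  0.94  0.4 ]
298 [(148, 150, 0.037), (161, 163, 0.0)]
301 [(128, 132, 0.097), (147, 149, 0.03)]
304 [(126, 130, 0.095), (148, 150, 0.015)]
306 [(124, 128, 0.096), (148, 151, 0.003)]
```

Request:
send_rows(
  deltas=[
    [[0,0,0],[0,0,0.04],0.045],
    [[0,0,0],[0,0,0.04],0.045],
    [[0,0,0],[0,0,0],0.045],
    [[0,0,0],[0,0,0],0.045],
    [[0,0,0],[0,0,0],0.045],
    [[0,0,0],[0,0,0],0.045],
    [[0,0,0],[0,0,0],0.045],
    [[0,0,0],[0,0,0],0.045],
    [[0,0,0],[0,0,0],0.045],
    [[0,0,0],[0,0,0],0.045],
  ],
)

```text
clock: 29.05
position: [0.588, -0.1186, 0.0804]
ee_rot: [-1.118, -2.936, 0.001]
force: [-3.2, 0.2, 5.4]
width: 0.563
```

```bash
python3 hh.py
```

```text
t 29.05 pos [ 0.588  -0.1186  0.0804] yaw_x 138.29 z [-0. -0. -1.] F [-3.2  0.2  5.4] w 0.0517 q [ 0.62  0.68 -0.77  1.75  0.56  0.95  0.46]
298 [(146, 153, 0.025), (161, 164, 0.0)]
301 [(131, 136, 0.081), (147, 149, 0.03)]
304 [(129, 133, 0.083), (148, 150, 0.015)]
306 [(127, 131, 0.084), (148, 151, 0.003)]
```

The head started sinking at about 12 mm/s with the valve at about 0.70 rad. That is slow enough, so I'll hold here.

Request:
send_rows(
  deltas=[
    [[0,0,0],[0,0,0.01],0.045],
    [[0,0,0],[0,0,0],0.045],
    [[0,0,0],[0,0,0],0.045],
    [[0,0,0],[0,0,0],0.045],
    [[0,0,0],[0,0,0],0.045],
    [[0,0,0],[0,0,0],0.045],
    [[0,0,0],[0,0,0],0.045],
    [[0,0,0],[0,0,0],0.045],
    [[0,0,0],[0,0,0],0.045],
    [[0,0,0],[0,0,0],0.045],
  ],
)

```text
clock: 30.1
position: [0.5881, -0.1186, 0.0803]
ee_rot: [-1.103, -2.941, 0.001]
force: [-4.2, 0.0, 5.2]
width: 0.561
```

Request:
send_rows(
  deltas=[
    [[0,0,0],[0,0,0],0.045],
    [[0,0,0],[0,0,0],0.045],
    [[0,0,0],[0,0,0],0.045],
    [[0,0,0],[0,0,0],0.045],
    [[0,0,0],[0,0,0],0.045],
    [[0,0,0],[0,0,0],0.045],
    [[0,0,0],[0,0,0],0.045],
    [[0,0,0],[0,0,0],0.045],
    [[0,0,0],[0,0,0],0.045],
    [[0,0,0],[0,0,0],0.045],
  ],
)

```text
clock: 31.1
position: [0.5881, -0.1186, 0.0804]
ee_rot: [-1.103, -2.941, 0.001]
force: [-4.5, 0.6, 5.5]
width: 0.563
```

```bash
python3 hh.py
```

```text
t 31.1 pos [ 0.5881 -0.1186  0.0804] yaw_x 138.9 z [-0. -0. -1.] F [-4.5  0.6  5.5] w 0.0517 q [ 0.62  0.68 -0.77  1.75  0.57  0.95  0.47]
298 [(146, 153, 0.025), (161, 164, 0.0)]
301 [(136, 139, 0.07), (147, 149, 0.03)]
304 [(134, 138, 0.063), (148, 150, 0.015)]
306 [(132, 136, 0.065), (148, 151, 0.003)]
```

Request:
send_rows(
  deltas=[
    [[0,0,0],[0,0,0],0.045],
    [[0,0,0],[0,0,0],0.045],
    [[0,0,0],[0,0,0],0.045],
    [[0,0,0],[0,0,0],0.045],
    [[0,0,0],[0,0,0],0.045],
    [[0,0,0],[0,0,0],0.045],
    [[0,0,0],[0,0,0],0.045],
    [[0,0,0],[0,0,0],0.045],
    [[0,0,0],[0,0,0],0.045],
    [[0,0,0],[0,0,0],0.045],
  ],
)

```text
clock: 32.15
position: [0.5881, -0.1185, 0.0803]
ee_rot: [-1.103, -2.941, 0.001]
force: [-4.2, 0.8, 6.0]
width: 0.561
```

Request:
send_rows(
  deltas=[
    [[0,0,0],[0,0,0],0.045],
    [[0,0,0],[0,0,0],0.045],
    [[0,0,0],[0,0,0],0.045],
    [[0,0,0],[0,0,0],0.045],
    [[0,0,0],[0,0,0],0.045],
    [[0,0,0],[0,0,0],0.045],
    [[0,0,0],[0,0,0],0.045],
    [[0,0,0],[0,0,0],0.045],
    [[0,0,0],[0,0,0],0.045],
    [[0,0,0],[0,0,0],0.045],
  ],
)

```text
clock: 33.15
position: [0.5881, -0.1186, 0.0804]
ee_rot: [-1.103, -2.941, 0.001]
force: [-4.4, -0.1, 5.3]
width: 0.566
```

Request:
send_rows(
  deltas=[
    [[0,0,0],[0,0,0],0.045],
    [[0,0,0],[0,0,0],0.045],
    [[0,0,0],[0,0,0],0.045],
    [[0,0,0],[0,0,0],0.045],
    [[0,0,0],[0,0,0],0.045],
    [[0,0,0],[0,0,0],0.045],
    [[0,0,0],[0,0,0],0.045],
    [[0,0,0],[0,0,0],0.045],
    [[0,0,0],[0,0,0],0.045],
    [[0,0,0],[0,0,0],0.045],
  ],
)

```text
clock: 34.15
position: [0.5881, -0.1186, 0.0803]
ee_rot: [-1.103, -2.941, 0.001]
force: [-5.0, 0.3, 5.8]
width: 0.563
```

Request:
send_rows(
  deltas=[
    [[0,0,0],[0,0,0],0.045],
    [[0,0,0],[0,0,0],0.045],
    [[0,0,0],[0,0,0],0.045],
    [[0,0,0],[0,0,0],0.045],
    [[0,0,0],[0,0,0],0.045],
    [[0,0,0],[0,0,0],0.045],
    [[0,0,0],[0,0,0],0.045],
    [[0,0,0],[0,0,0],0.045],
    [[0,0,0],[0,0,0],0.045],
    [[0,0,0],[0,0,0],0.045],
  ],
)

```text
clock: 35.15
position: [0.5881, -0.1186, 0.0804]
ee_rot: [-1.103, -2.941, 0.001]
force: [-4.9, 0.7, 5.1]
width: 0.564
```

```bash
python3 hh.py
```

```text
t 35.15 pos [ 0.5881 -0.1186  0.0804] yaw_x 138.9 z [-0. -0. -1.] F [-4.9  0.7  5.1] w 0.0517 q [ 0.62  0.68 -0.77  1.75  0.57  0.95  0.47]
298 [(146, 153, 0.025), (161, 163, 0.0)]
301 []
304 [(138, 143, 0.043), (148, 150, 0.015)]
306 [(137, 140, 0.048), (148, 151, 0.003)]
```

Request:
send_rows(
  deltas=[
    [[0,0,0],[0,0,0.03],0.045],
    [[0,0,0],[0,0,0],0.045],
    [[0,0,0],[0,0,0],0.045],
    [[0,0,0],[0,0,0],0.045],
    [[0,0,0],[0,0,0],0.045],
    [[0,0,0],[0,0,0],0.045],
    [[0,0,0],[0,0,0],0.045],
    [[0,0,0],[0,0,0],0.045],
    [[0,0,0],[0,0,0],0.045],
    [[0,0,0],[0,0,0],0.045],
  ],
)

```text
clock: 36.2
position: [0.5881, -0.1186, 0.0803]
ee_rot: [-1.058, -2.958, 0.0]
force: [-4.5, 0.2, 4.7]
width: 0.559
```

Request:
send_rows(
  deltas=[
    [[0,0,0],[0,0,0],0.045],
    [[0,0,0],[0,0,0],0.045],
    [[0,0,0],[0,0,0],0.045],
    [[0,0,0],[0,0,0],0.045],
    [[0,0,0],[0,0,0],0.045],
    [[0,0,0],[0,0,0],0.045],
    [[0,0,0],[0,0,0],0.045],
    [[0,0,0],[0,0,0],0.045],
    [[0,0,0],[0,0,0],0.045],
    [[0,0,0],[0,0,0],0.045],
  ],
)

```text
clock: 37.2
position: [0.5882, -0.1185, 0.0803]
ee_rot: [-1.058, -2.958, 0.0]
force: [-5.8, 1.3, 5.2]
width: 0.561
```

```bash
python3 hh.py
```

```text
t 37.2 pos [ 0.5882 -0.1185  0.0803] yaw_x 140.65 z [-0. -0. -1.] F [-5.8  1.3  5.2] w 0.0515 q [ 0.62  0.68 -0.78  1.75  0.57  0.96  0.5 ]
298 [(146, 152, 0.029), (161, 164, 0.0)]
301 [(145, 148, 0.034)]
304 [(141, 146, 0.031), (149, 150, 0.015)]
306 [(140, 144, 0.032), (148, 151, 0.003)]
```

Request:
send_rows(
  deltas=[
    [[0,0,0],[0,0,0],0.045],
    [[0,0,0],[0,0,0],0.045],
    [[0,0,0],[0,0,0],0.045],
    [[0,0,0],[0,0,0],0.045],
    [[0,0,0],[0,0,0],0.045],
    [[0,0,0],[0,0,0],0.045],
    [[0,0,0],[0,0,0],0.045],
    [[0,0,0],[0,0,0],0.045],
    [[0,0,0],[0,0,0],0.045],
    [[0,0,0],[0,0,0],0.045],
  ],
)

```text
clock: 38.25
position: [0.5882, -0.1186, 0.0803]
ee_rot: [-1.058, -2.958, 0.0]
force: [-4.3, 0.6, 5.5]
width: 0.56
```

Request:
send_rows(
  deltas=[
    [[0,0,0],[0,0,0],0.045],
    [[0,0,0],[0,0,0],0.045],
    [[0,0,0],[0,0,0],0.045],
    [[0,0,0],[0,0,0],0.045],
    [[0,0,0],[0,0,0],0.045],
    [[0,0,0],[0,0,0],0.045],
    [[0,0,0],[0,0,0],0.045],
    [[0,0,0],[0,0,0],0.045],
    [[0,0,0],[0,0,0],0.045],
    [[0,0,0],[0,0,0],0.045],
  ],
)

```text
clock: 39.25
position: [0.5882, -0.1185, 0.0803]
ee_rot: [-1.058, -2.958, 0.0]
force: [-5.0, 0.0, 5.4]
width: 0.563
```

Request:
send_rows(
  deltas=[
    [[0,0,0],[0,0,0],0.045],
    [[0,0,0],[0,0,0],0.045],
    [[0,0,0],[0,0,0],0.045],
    [[0,0,0],[0,0,0],0.045],
    [[0,0,0],[0,0,0],0.045],
    [[0,0,0],[0,0,0],0.045],
    [[0,0,0],[0,0,0],0.045],
    [[0,0,0],[0,0,0],0.045],
    [[0,0,0],[0,0,0],0.045],
    [[0,0,0],[0,0,0],0.045],
  ],
)

```text
clock: 40.25
position: [0.5882, -0.1185, 0.0803]
ee_rot: [-1.058, -2.958, 0.0]
force: [-5.7, -0.9, 5.8]
width: 0.562
```

```bash
python3 hh.py
```

```text
t 40.25 pos [ 0.5882 -0.1185  0.0803] yaw_x 140.65 z [-0. -0. -1.] F [-5.7 -0.9  5.8] w 0.0516 q [ 0.62  0.68 -0.78  1.75  0.57  0.96  0.5 ]
298 [(146, 152, 0.029), (161, 164, 0.0)]
301 [(146, 150, 0.026)]
304 [(143, 148, 0.023)]
306 [(142, 146, 0.024), (150, 151, 0.003)]
```

Request:
send_rows(
  deltas=[
    [[0,0,0],[0,0,0],0.045],
    [[0,0,0],[0,0,0],0.045],
    [[0,0,0],[0,0,0],0.045],
    [[0,0,0],[0,0,0],0.045],
    [[0,0,0],[0,0,0],0.045],
    [[0,0,0],[0,0,0],0.045],
    [[0,0,0],[0,0,0],0.045],
    [[0,0,0],[0,0,0],0.045],
    [[0,0,0],[0,0,0],0.045],
    [[0,0,0],[0,0,0],0.045],
  ],
)

```text
clock: 41.3
position: [0.5882, -0.1186, 0.0803]
ee_rot: [-1.058, -2.958, 0.0]
force: [-3.7, 0.8, 4.7]
width: 0.561
```

Request:
send_rows(
  deltas=[
    [[0,0,0],[0,0,0],0.045],
    [[0,0,0],[0,0,0],0.045],
    [[0,0,0],[0,0,0],0.045],
    [[0,0,0],[0,0,0],0.045],
    [[0,0,0],[0,0,0],0.045],
    [[0,0,0],[0,0,0],0.045],
    [[0,0,0],[0,0,0],0.045],
    [[0,0,0],[0,0,0],0.045],
    [[0,0,0],[0,0,0],0.045],
    [[0,0,0],[0,0,0],0.045],
  ],
)

```text
clock: 42.3
position: [0.5882, -0.1185, 0.0803]
ee_rot: [-1.058, -2.958, 0.0]
force: [-4.1, -0.4, 6.0]
width: 0.563
```

```bash
python3 hh.py; python3 - <<'E'
from h import *
b=get_image("side"); save("i",cv2.resize(b[95:195,240:340],None,fx=6,fy=6))
E
```

```text
t 42.3 pos [ 0.5882 -0.1185  0.0803] yaw_x 140.65 z [-0. -0. -1.] F [-4.1 -0.4  6. ] w 0.0517 q [ 0.62  0.68 -0.78  1.75  0.57  0.96  0.5 ]
298 [(146, 152, 0.029), (161, 163, 0.0)]
301 [(146, 150, 0.026)]
304 [(143, 148, 0.023)]
306 [(142, 146, 0.024), (150, 151, 0.003)]
```

View pics/i.png

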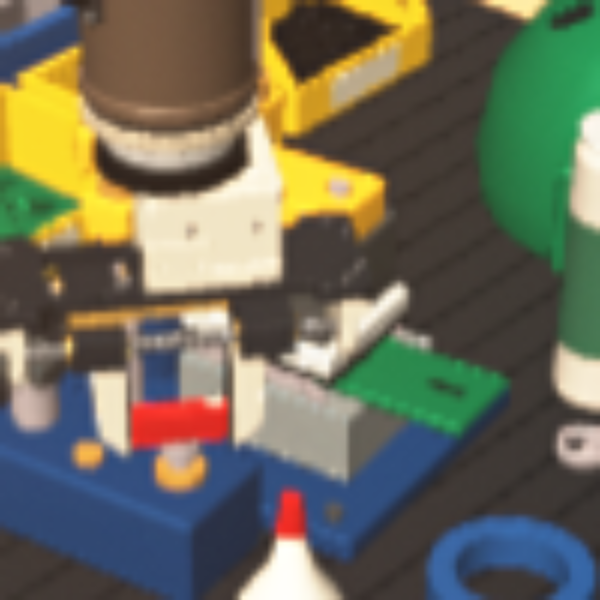

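```bash
python3 - <<'E'
from h import *
b=get_image("side"); o=np.load("pics/side5.npy")
for col in (302,305): 
    print(col,"now",[tuple(int(v) for v in b[r,col]) for r in range(140,158)])
    print(col,"up",[tuple(int(v) for v in o[r,col]) for r in range(122,140)])
cy,sy=np.cos(np.radians(8.2)),np.sin(np.radians(8.2))
# white right-front end of the platen, both times
for n,im in(("now",b),("up",o)):
    w=cv2.inRange(cv2.cvtColor(im,cv2.COLOR_RGB2HSV),(0,0,150),(180,60,255)); w[:118]=0;w[160:]=0;w[:,:298]=0;w[:,315:]=0
    k,l,s,c=cv2.connectedComponentsWithStats(w); print(n,s[1:].tolist())
    y=cv2.inRange(cv2.cvtColor(im,cv2.COLOR_RGB2HSV),(20,150,120),(32,255,255))
    ys,xs=np.nonzero(y[90:150,285:310]); print("yellow beam: max col",xs.max()+285,"rows at col 300",(np.nonzero(y[90:150,300])[0]+90).tolist())
W=lambda x,yy,z:[.620+cy*x-sy*yy,-.247+sy*x+cy*yy,z]
for h in (.008,.024,.08,.096): print(h,"FR beam bottom/top",proj(cam("side"),[W(-.05,-.042,.06+h),W(-.05,-.02,.06+h+.095)]).round(1).tolist())
E
```

```text
302 now [(63, 56, 47), (61, 54, 47), (60, 52, 45), (57, 50, 43), (78, 69, 60), (172, 159, 141), (243, 237, 220), (251, 246, 236), (223, 211, 191), (170, 159, 143), (158, 147, 131), (109, 98, 86), (54, 67, 47), (43, 113, 64), (44, 136, 76), (44, 139, 78), (44, 139, 78), (45, 140, 79)]
302 up [(70, 59, 48), (68, 57, 48), (65, 53, 45), (62, 52, 43), (82, 72, 61), (171, 158, 140), (246, 240, 222), (252, 247, 236), (211, 198, 179), (164, 152, 135), (160, 150, 133), (108, 98, 86), (60, 49, 40), (63, 53, 46), (70, 59, 53), (71, 60, 54), (62, 52, 46), (65, 55, 49)]
305 now [(61, 55, 46), (66, 60, 52), (127, 118, 105), (242, 233, 212), (254, 250, 240), (236, 228, 208), (186, 174, 156), (153, 143, 128), (108, 100, 87), (79, 68, 61), (125, 118, 105), (97, 154, 106), (49, 148, 84), (42, 139, 77), (44, 137, 77), (44, 137, 77), (43, 137, 77), (43, 138, 77)]
305 up [(65, 54, 46), (70, 59, 50), (143, 131, 115), (247, 240, 221), (254, 250, 240), (234, 225, 203), (184, 172, 153), (159, 147, 131), (121, 109, 96), (72, 61, 52), (57, 46, 38), (66, 55, 49), (70, 60, 54), (70, 59, 53), (64, 53, 48), (63, 53, 47), (68, 58, 53), (70, 61, 55)]
now [[298, 142, 10, 11, 56], [306, 150, 5, 3, 10]]
yellow beam: max col 309 rows at col 300 [90, 91, 92, 93, 94, 95, 96, 103, 104, 105, 124, 125, 126, 127, 128]
up [[298, 124, 11, 12, 56], [298, 146, 13, 7, 34]]
yellow beam: max col 309 rows at col 300 [90, 91, 92, 93, 94, 95, 96, 104, 105, 106, 107, 108]
0.008 FR beam bottom/top [[307.5, 149.5], [305.1, 127.9]]
0.024 FR beam bottom/top [[307.7, 145.5], [305.3, 123.5]]
0.08 FR beam bottom/top [[308.3, 131.1], [305.9, 107.5]]
0.096 FR beam bottom/top [[308.5, 126.8], [306.1, 102.8]]
```

The reading has been static for 2 s, but with a 16 mm offset that could just be the recessed rubber pad. Opening a little more will tell: if the head is resting, nothing should move.

Request:
send_rows(
  deltas=[
    [[0,0,0],[0,0,0.03],0.045],
    [[0,0,0],[0,0,0.02],0.045],
    [[0,0,0],[0,0,0],0.045],
    [[0,0,0],[0,0,0],0.045],
    [[0,0,0],[0,0,0],0.045],
    [[0,0,0],[0,0,0],0.045],
    [[0,0,0],[0,0,0],0.045],
    [[0,0,0],[0,0,0],0.045],
    [[0,0,0],[0,0,0],0.045],
    [[0,0,0],[0,0,0],0.045],
  ],
)

```text
clock: 43.45
position: [0.5883, -0.1185, 0.0804]
ee_rot: [0.981, 2.984, -0.0]
force: [-5.3, 0.5, 6.1]
width: 0.561
```

```bash
python3 hh.py; python3 - <<'E'
from h import *
b=get_image("side"); print([tuple(int(v) for v in b[r,302]) for r in range(143,155)])
E
```

```text
t 43.45 pos [ 0.5883 -0.1185  0.0804] yaw_x 143.59 z [ 0. -0. -1.] F [-5.3  0.5  6.1] w 0.0515 q [ 0.63  0.69 -0.79  1.75  0.58  0.96  0.54]
298 [(145, 154, 0.02), (161, 164, 0.0)]
301 [(145, 151, 0.022)]
304 [(144, 149, 0.019)]
306 [(143, 147, 0.02)]
[(53, 46, 40), (82, 72, 59), (105, 94, 79), (171, 159, 141), (241, 234, 217), (251, 247, 236), (222, 211, 191), (166, 155, 138), (136, 124, 112), (88, 80, 70), (49, 76, 51), (39, 117, 66)]
```

It moved down about 4 mm, so it wasn't resting yet. I'll keep going and watch it.

Request:
send_rows(
  deltas=[
    [[0,0,0],[0,0,0],0.045],
    [[0,0,0],[0,0,0],0.045],
    [[0,0,0],[0,0,0],0.045],
    [[0,0,0],[0,0,0],0.045],
    [[0,0,0],[0,0,0],0.045],
    [[0,0,0],[0,0,0],0.045],
    [[0,0,0],[0,0,0],0.045],
    [[0,0,0],[0,0,0],0.045],
    [[0,0,0],[0,0,0],0.045],
    [[0,0,0],[0,0,0],0.045],
  ],
)

```text
clock: 44.55
position: [0.5882, -0.1185, 0.0804]
ee_rot: [-0.981, -2.984, 0.0]
force: [-4.8, 0.6, 5.7]
width: 0.563
```

```bash
cat >> hh.py <<'E'
print([int(b) for b in im[140:160,302].mean(1)],[int(b) for b in im[140:160,306].mean(1)])
# bar direction: red bar in side view
E
python3 hh.py
```

```text
t 44.55 pos [ 0.5882 -0.1185  0.0804] yaw_x 143.59 z [-0. -0. -1.] F [-4.8  0.6  5.7] w 0.0517 q [ 0.63  0.69 -0.79  1.75  0.58  0.96  0.54]
298 [(145, 154, 0.02), (161, 163, 0.0)]
301 [(145, 151, 0.022)]
304 [(144, 149, 0.019)]
306 [(143, 147, 0.02)]
[54, 51, 47, 46, 70, 93, 156, 230, 245, 207, 154, 123, 78, 58, 75, 84, 86, 86, 86, 87] [58, 58, 72, 177, 241, 230, 179, 139, 96, 60, 113, 116, 92, 84, 85, 84, 84, 85, 85, 85]
```

Request:
send_rows(
  deltas=[
    [[0,0,0],[0,0,0.03],0.045],
    [[0,0,0],[0,0,0.02],0.045],
    [[0,0,0],[0,0,0],0.045],
    [[0,0,0],[0,0,0],0.045],
    [[0,0,0],[0,0,0],0.045],
    [[0,0,0],[0,0,0],0.045],
    [[0,0,0],[0,0,0],0.045],
    [[0,0,0],[0,0,0],0.045],
    [[0,0,0],[0,0,0],0.045],
    [[0,0,0],[0,0,0],0.045],
  ],
)

```text
clock: 45.6
position: [0.5883, -0.1184, 0.0804]
ee_rot: [0.906, 3.008, -0.0]
force: [-4.2, 0.5, 6.0]
width: 0.563
```

```bash
python3 hh.py
```

```text
t 45.6 pos [ 0.5883 -0.1184  0.0804] yaw_x 146.46 z [ 0. -0. -1.] F [-4.2  0.5  6. ] w 0.0517 q [ 0.64  0.69 -0.8   1.74  0.59  0.96  0.59]
298 [(144, 154, 0.02), (161, 164, 0.0)]
301 [(147, 151, 0.022)]
304 [(144, 149, 0.019)]
306 [(143, 147, 0.02)]
[51, 50, 50, 82, 84, 84, 149, 231, 245, 208, 153, 123, 79, 59, 74, 85, 86, 87, 86, 87] [59, 57, 73, 178, 241, 230, 179, 140, 96, 59, 113, 117, 92, 84, 84, 85, 85, 85, 86, 85]
```

Another 0.05 rad of opening left the image profile unchanged, so the head is resting. Shutting the valve now.

Request:
send_rows(
  deltas=[
    [[0,0,0],[0,0,-0.05],0.045],
    [[0,0,0],[0,0,-0.1],0.045],
    [[0,0,0],[0,0,-0.1],0.045],
    [[0,0,0],[0,0,-0.1],0.045],
    [[0,0,0],[0,0,-0.1],0.045],
    [[0,0,0],[0,0,-0.1],0.045],
    [[0,0,0],[0,0,-0.1],0.045],
    [[0,0,0],[0,0,-0.1],0.045],
    [[0,0,0],[0,0,-0.07],0.045],
    [[0,0,0],[0,0,-0.03],0.045],
  ],
)

```text
clock: 46.65
position: [0.587, -0.1192, 0.0803]
ee_rot: [-2.069, -2.363, 0.004]
force: [-8.9, -2.3, 10.1]
width: 0.562
```

Request:
send_rows(
  deltas=[
    [[0,0,0],[0,0,-0.01],0.045],
    [[0,0,0],[0,0,0],0.045],
    [[0,0,0],[0,0,0],0.045],
    [[0,0,0],[0,0,0],0.055],
    [[0,0,0],[0,0,0],0.065],
    [[0,0,0],[0,0,0],0.07],
    [[0,0,0],[0,0,0],0.07],
    [[0,0,0],[0,0,0],0.07],
    [[0,0,0],[0,0,0],0.07],
    [[0,0,0],[0,0,0],0.07],
  ],
)

```text
clock: 47.65
position: [0.5884, -0.1185, 0.0802]
ee_rot: [2.08, 2.355, 0.0]
force: [-0.2, 0.4, 0.4]
width: 0.759
```

Request:
send_rows(
  deltas=[
    [[0,0,0.01],[0,0,0],0.07],
    [[0,0,0.02],[0,0,0],0.07],
    [[0,0,0.03],[0,0,0],0.07],
    [[0,0,0.04],[0,0,0],0.07],
    [[0,0,0.04],[0,0,0],0.07],
    [[-0.02,0,0.01],[0,0,0],0.07],
    [[-0.04,0,0],[0,0,0],0.07],
    [[-0.04,0,0],[0,0,0],0.07],
    [[-0.03,0,0],[0,0,0],0.07],
    [[-0.01,0,0],[0,0,0],0.07],
  ],
)

```text
clock: 48.65
position: [0.4456, -0.1186, 0.2309]
ee_rot: [2.08, 2.354, -0.003]
force: [0.9, -1.0, 0.8]
width: 0.762
```

```bash
python3 hh.py; python3 - <<'E'
from h import *
a=get_image("top");b=get_image("side");np.save("pics/top9.npy",a)
A=cv2.resize(a[110:240,310:440],None,fx=3,fy=4.2);B=cv2.resize(b[95:195,240:340],None,fx=4,fy=5.46)
save("j",np.hstack([A,B]))
E
```

```text
t 48.65 pos [ 0.4456 -0.1186  0.2309] yaw_x 97.08 z [-0.001 -0.002 -1.   ] F [ 0.9 -1.   0.8] w 0.0699 q [ 0.75  0.24 -0.72  1.9   0.19  1.06  0.08]
298 [(120, 121, 0.115), (150, 154, 0.02), (161, 164, 0.0)]
301 [(121, 122, 0.115), (147, 151, 0.022)]
304 [(122, 123, 0.115), (144, 149, 0.019)]
306 [(122, 123, 0.115), (143, 147, 0.02)]
[58, 58, 57, 55, 53, 72, 154, 235, 246, 207, 154, 124, 82, 61, 77, 87, 89, 88, 89, 88] [63, 61, 75, 179, 241, 230, 180, 142, 97, 62, 116, 119, 96, 88, 87, 88, 88, 87, 88, 88]
```

View pics/j.png

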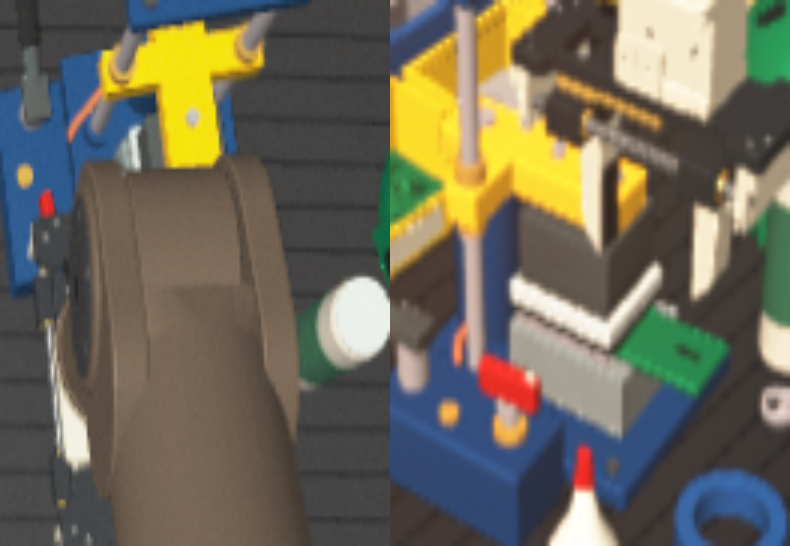

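```bash
python3 - <<'E'
from h import *
a=np.load("pics/top9.npy");o=np.load("pics/top2.npy")
for n,r in(("magazine",(120,190,222,262)),("bottle",(200,230,285,315)),("screwdriver",(225,248,230,250)),("can",(175,200,415,440)),("bin",(160,215,115,165))):
    y0,y1,x0,x1=r;print(n,float(np.abs(a[y0:y1,x0:x1].astype(int)-o[y0:y1,x0:x1]).mean().round(1)))
job.sign_off(); print(arm.observe()["clock"])
E
```

```text
magazine 1.9
bottle 2.0
screwdriver 29.7
can 1.2
bin 2.0
the job is handed in; nothing more can be done
the job is handed in; nothing more can be done
```

I handed the job in at about 49 s of the 72 s. The lowest plate is on the press bed and released, the head is down on it, and the valve is shut. I got no verdict back.

- **Plate:** I drew plate_1 straight out of the magazine and slid it in until it pressed on the stop with about 12 N, then let go. The last measurement before pressing put its front edge at press x -0.124 m (-0.125 expected), centred within about 2 mm (4 mm in the side view) and flat.
- **Head:** I turned the valve by the ends of its bar. The head stayed up until about 0.7 rad and then sank over roughly 14 s. By my estimate it moved at 5–12 mm/s; I didn't measure its peak speed.
- **Valve:** I turned it back past its starting angle against the stop, and the bar looks as it did at the start.

**Checks that disagreed or were incomplete:**
- **Head height:** the side view read about 20 mm instead of 8 mm. I put that down to the white platen sitting above a recessed rubber pad, and did not measure the pad.
- **Stall on the way down:** the head sat still for 2 s, then sank another 2–4 mm when I opened the valve further. After that it did not move at about 0.84 rad open, so I took it as resting.
- **Bystanders:** the magazine, bottle, can and bin look unchanged between the picture taken after drawing the plate and the last one. The screwdriver comparison did not match (29.7 against about 2 for the others). The arm probably covered that spot in the earlier picture, so I couldn't confirm the screwdriver stayed put. I didn't include the tape or the wrench in that comparison.
- **Picture budget:** I viewed 12 pictures against the budget of 10.

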